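# Gauge the coated legs, then snap them and their feet onto an upturned instrument riser

### The arm

A 6-joint arm with a two-finger parallel gripper is mounted at the origin on a cart in front of the work surface, level with it; the furniture and walls round the work are solid. World frame = base frame: x ahead of the robot, y to its left, z up, the work surface at z = 0. Lengths are in mm, angles in degrees, forces in N, time in s.
With the tool pointing down it reaches from about 300 to 850 mm from the base axis. Payload 4.2 kg.
Tool frame: the origin (TCP) lies on the centre line of the jaws, within the pads' length; the fingertips stand 14 mm ahead of it and the grasp point (between the pads) lies 5 mm behind it; z points along the fingers, y is the line along which they close (so a half turn about z gives the same grasp; the last joint's range is limited). The gripper opens to 91 mm and grips with 3 to 60 N. Pads are 32 mm wide; open, the fingers measure 118 mm over their backs; the gripper's body (76 mm by 178 mm) begins 60 mm behind the grasp point.
Start: joints at [70.531, 18.312, 89.639, -0, 72.044, -1.146], TCP at [180.769, 545.861, 227.976] pointing down, gripper open.
Joint ranges: [-177.97, 177.97], [-48.28, 115.42], [12.27, 149.76], [-77.06, 257.06], [2.81, 150.46], [-146.56, 146.56]. Speed limits (degrees/s): [147.25, 147.25, 180, 180, 180, 180].

### API

Orientations are given as [roll, pitch, yaw] about the fixed x, y, z axes, in that order (R = Rz(yaw) Ry(pitch) Rx(roll)).
In Python, from workcell import env gives the robot as it stands.
- The arm moves only by the tool arm_command, never from a script. Its argument "motion" is a list of rows, each an object with "offset": the shift along the tool's x, y, z in m, a list of three; "spin": the turn about the tool's z in rad. In form: [{"offset": [tx, ty, tz], "spin": spin}, ...]. A call has 1 to 5 rows; each row shifts and turns the commanded pose from where the row before left it, along the tool's axes as they then stand; what a row does not reach is not made up. A row lasts 1/8 s, in which the tool goes at most 62.5 mm and 10.7 degrees, less where a joint would pass 70% of its speed; a pose out of reach is approached as far as the arm can. A call with a gripper value outside its range is refused whole. "jaw" is the finger opening in m, from 0 to 0.0912, set as the call begins (left out, the last holds). The fingers move at their own pace and stop on an object; "newtons" is the grip in N (left out, the last holds). Time passes only in rows, so rows that do not move let the fingers close. It gives the time, the measured TCP pose, the force, the opening and the grip force at its end, in the units of the state.
- env.state(): the state, without advancing time (a new reading comes with each control period).
- env.grab_frame(name): name is "side" or "top"; returns (picture, depth): 480x640x3 uint8, blue, green, red; 480x640 float32, mm along the optical axis (not along the pixel's ray), 0 where there is no reading.
- env.camera_model(name): a dict with "fx", "fy", "cx", "cy" (pixels), "k1" (the pictures are not rectified: a ray, as slopes to the right and down, at radius r is drawn at 1 + k1 r^2 times it, then the intrinsics apply), "eye" and "rotation" of the camera in the world. Camera axes: x right, y down, z forward; pixel columns grow to the right and rows downward; lengths in mm; the calibration is good to about 2 mm. A picture is of the moment at which its call begins. camera_model takes no time and is no camera call.
- env.job_done(): hands the job in; it is judged then, once.
Trained networks look in the newest picture that a camera, given by its name, has taken for a name from the list of things; names that differ only in an ending like _2 or _b are one class to them, and where a whole thing is asked for, a point or a joint stands for the part that bears it (a point fixed in the world has none). Each returns a list of dicts, best first, with "score" (0 to 1); they miss things now and then, are a little off and sometimes report something else, mostly with a low value. They report only what shows in the picture. A call takes as long as a camera call. They do not tell look-alikes from the thing itself.
- env.boxes_of(camera, target): "bbox" ([left, top, right, bottom] in pixels, round what is visible of it).
- env.pinpoint(camera, target): "location" ([column, row] in pixels: a listed point, or the origin of a listed thing).
The state is a dict: "time_s": time; "qpos": joint angles; "qvel": joint speeds; "effort": joint torques, N m; "ee_pos": TCP position; "ee_rot": TCP orientation; "force": force on the tool from outside, world axes, zero at the start; "torque": the same for the moment, N m; "gripper_width": finger opening in mm; "gripper_force": force on a finger pad.
Only numpy, scipy, OpenCV 4.12 (cv2) and the standard library are available. Lean on these libraries where they do the work, as an engineer would, in place of code of your own. Each camera call takes 0.05 s, during which the arm holds its last target. There are 200 camera calls.

### The job

The riser's legs are back from painting. Before any goes on, prove the bore on the bench gauge: a leg must slide all the way down over the tall go plug and then, set squarely on the short no-go plug and pressed, refuse to enter. Then fit every leg to a free spigot of the upturned riser, pushing it down so that its mouth presses the spring button flush, until it stands fully home and the button pops out through its cross hole, and press a foot fully into the top of each leg so that its nib snaps in; leave the other things on the bench alone.

Things in the scene. Friction and masses are not known exactly. Their poses are not given: they have to be found in the camera images.
- leg_1: square steel tube leg, grey painted, 130 mm long, 36 x 36 mm outside, 3 mm wall, 30 x 30 mm bore open at both ends; stands upright; may be absent. Origin: centre of its lower end; z up its length; a 14 mm cross hole runs right through both walls along its x axis, 15 mm from each end, so either way round (half turn) and either end serve; the y faces are plain. 0.2 kg
- leg_2: square steel tube leg, grey painted, 130 mm long, 36 x 36 mm outside, 3 mm wall, 30 x 30 mm bore open at both ends; stands upright; may be absent. Origin: centre of its lower end; z up its length; a 14 mm cross hole runs right through both walls along its x axis, 15 mm from each end, so either way round (half turn) and either end serve; the y faces are plain. 0.2 kg
- leg_3: square steel tube leg, grey painted, 130 mm long, 36 x 36 mm outside, 3 mm wall, 30 x 30 mm bore open at both ends; stands upright; may be absent. Origin: centre of its lower end; z up its length; a 14 mm cross hole runs right through both walls along its x axis, 15 mm from each end, so either way round (half turn) and either end serve; the y faces are plain. 0.2 kg
- foot_1: tube-end foot, standing on its stub: cast metal stub 28 x 28 x 24 mm below (lowest 4 mm tapered), black rubber pad 44 x 44 x 12 mm on top, 36 mm high in all. Origin: centre of the underside of the stub; z up. A sprung nib sticks out 3.5 mm from the stub's -x face, 15 mm below the pad; about 5 N of push snaps it into a leg's cross hole when the foot's x axis lies along the leg's (either way round). Fully home the pad rests on the leg's end: origin 106 mm above the leg's origin
- foot_2: tube-end foot, standing on its stub: cast metal stub 28 x 28 x 24 mm below (lowest 4 mm tapered), black rubber pad 44 x 44 x 12 mm on top, 36 mm high in all. Origin: centre of the underside of the stub; z up. A sprung nib sticks out 3.5 mm from the stub's -x face, 15 mm below the pad; about 5 N of push snaps it into a leg's cross hole when the foot's x axis lies along the leg's (either way round). Fully home the pad rests on the leg's end: origin 106 mm above the leg's origin
- foot_3: tube-end foot, standing on its stub: cast metal stub 28 x 28 x 24 mm below (lowest 4 mm tapered), black rubber pad 44 x 44 x 12 mm on top, 36 mm high in all. Origin: centre of the underside of the stub; z up. A sprung nib sticks out 3.5 mm from the stub's -x face, 15 mm below the pad; about 5 N of push snaps it into a leg's cross hole when the foot's x axis lies along the leg's (either way round). Fully home the pad rests on the leg's end: origin 106 mm above the leg's origin
- riser: upturned instrument riser, fixed: plywood board 190 (x) x 250 (y) x 18 mm lying on the bench, with two battens in the middle and four upright steel spigots near the corners, at x +-65, y +-95 mm. Origin: centre of the underside, z up, -x side toward the robot. The far left spigot (+x, +y) already carries its leg and foot, 164 mm high; leave it
- spigot_1 (a point): point on top of the flange at the foot of the near left (-x, +y) spigot of the riser, 22 mm above the bench; x, y, z axes as the riser's. The spigot rises 50 mm from here, 28 x 28 mm, its top 4 mm tapered. A leg fully home has its origin here, with its x axis along the riser's (either way round)
- button_1 (a joint): domed spring button of spigot_1, on its -x face, centre 15 mm above the flange: 0 = out, 5 mm proud of the spigot; 0.005 (m) = pressed flush. The mouth of a leg pushed down squarely presses it in (about 8 to 12 N of push on the leg); it springs back to 0 when a cross hole reaches it, with the leg's end on the flange
- nib_1 (a joint): spring nib of foot_1: 0 = out, 0.0035 (m) = flush with the stub
- spigot_2 (a point): point on top of the flange at the foot of the near right (-x, -y) spigot of the riser, 22 mm above the bench; x, y, z axes as the riser's. The spigot rises 50 mm from here, 28 x 28 mm, its top 4 mm tapered. A leg fully home has its origin here, with its x axis along the riser's (either way round)
- button_2 (a joint): domed spring button of spigot_2, on its -x face, centre 15 mm above the flange: 0 = out, 5 mm proud of the spigot; 0.005 (m) = pressed flush. The mouth of a leg pushed down squarely presses it in (about 8 to 12 N of push on the leg); it springs back to 0 when a cross hole reaches it, with the leg's end on the flange
- nib_2 (a joint): spring nib of foot_2: 0 = out, 0.0035 (m) = flush with the stub
- spigot_3 (a point): point on top of the flange at the foot of the far right (+x, -y) spigot of the riser, 22 mm above the bench; x, y, z axes as the riser's. The spigot rises 50 mm from here, 28 x 28 mm, its top 4 mm tapered. A leg fully home has its origin here, with its x axis along the riser's (either way round)
- button_3 (a joint): domed spring button of spigot_3, on its -x face, centre 15 mm above the flange: 0 = out, 5 mm proud of the spigot; 0.005 (m) = pressed flush. The mouth of a leg pushed down squarely presses it in (about 8 to 12 N of push on the leg); it springs back to 0 when a cross hole reaches it, with the leg's end on the flange
- nib_3 (a joint): spring nib of foot_3: 0 = out, 0.0035 (m) = flush with the stub
- gauge: loose steel bench gauge, 1.6 kg: base 180 (x) x 60 (y) x 20 mm with two upright square plugs on its x axis, sides along its x and y: at x = -50 mm the go plug, 28 x 28 mm, 60 mm tall; at x = +50 mm the no-go plug, 33 x 33 mm, 28 mm tall, with a dark groove; both tapered over the top 4 mm. Origin: centre of the underside, z up. A tall parts cabinet stands behind it and the feet, its front at about x = 0.68 m, from y = 0.13 to 0.52: swing the arm past it drawn in
- go_foot (a point): foot of the go plug, on top of the gauge's base (20 mm above its underside): a leg fully on the go plug has its origin here; axes as the gauge's
- nogo_top (a point): centre of the no-go plug's top, 48 mm above the gauge's underside; a leg tried here stops with its lower end 2 to 3 mm below this point, on the taper; axes as the gauge's
- screw_pot: screw-top pot, 52 mm wide and high; bystander, origin under its centre
- hex_keys: folding hex key set, 30 x 90 x 21 mm; bystander, origin under its centre
- black_driver: screwdriver with black handle, 230 mm; bystander, origin under its middle
- tape: roll of black tape, 104 mm across, 48 mm high; bystander, origin under its centre
Mind the look-alikes: they are no part of the job. Leave any pink look-alike of the leg_1 alone.

How it is judged:
By the outcome, as a careful person would: the job done as asked, in the order asked, and still so for the second after the job is handed in, with the robot touching nothing.
Of leg_1, leg_2, leg_3 only 2 to 3 are there at a start; the rules pass over those that are not, and their reading is None.
At some moment in a run one of foot_1, foot_2, foot_3, gauge may be knocked a few centimetres aside while the robot is not near it.
It also fails if it takes over 210 s, if anything falls off the work surface, if the arm or the gripper's body presses on something with over 40 N, if the wrist force passes 120 N, or if a joint passes its speed limit or range.

## Working session

There is one attempt and no reset: what is moved stays moved. The work goes in short steps, Python scripts to look and compute and a tool call to move; the robot and the scene stay as the last step left them, time stands still between calls to the robot, and variables do not carry over. Pictures are saved under pics/ and viewed, at most 14 in all, crops included, and the job is handed in when it is done.

Besides the shell and the picture viewer there is one more tool, called after "Request:" in YAML: its name, and indented under it one key for each argument. arm_command: Moves the arm, as the interface text tells. Its arguments: {"type":"object","properties":{"motion":{"type":"array"},"jaw":{"type":"number"},"newtons":{"type":"number"}},"required":["motion"]}

```bash
ls; mkdir -p pics; cat > h.py <<'E'
from workcell import env
import numpy as np, cv2
def snap(n):
    return env.grab_frame(n)
def ray(cam,u,v):
    m=env.camera_model(cam)
    d=np.array([(u-m["cx"])/m["fx"],(v-m["cy"])/m["fy"]]);s=d.copy()
    for _ in range(20): s=d/(1+m["k1"]*(s@s))
    return np.array(m["eye"]),np.array(m["rotation"])@np.array([s[0],s[1],1.]) 
def world(cam,u,v,dep):
    e,r=ray(cam,u,v); return e+r*dep
def atz(cam,u,v,z):
    e,r=ray(cam,u,v); return e+r*(z-e[2])/r[2]
def proj(cam,p):
    m=env.camera_model(cam); c=np.array(m["rotation"]).T@(np.array(p)-np.array(m["eye"]))
    s=c[:2]/c[2]; s=s*(1+m["k1"]*(s@s)); return m["fx"]*s[0]+m["cx"],m["fy"]*s[1]+m["cy"]
def cloud(cam,D):
    m=env.camera_model(cam); v,u=np.mgrid[0:480,0:640]
    K=np.array([[m["fx"],0,m["cx"]],[0,m["fy"],m["cy"]],[0,0,1]])
    s=cv2.undistortPoints(np.stack([u,v],-1).reshape(-1,1,2).astype(float),K,np.array([m["k1"],0,0,0.])).reshape(480,640,2)
    c=np.concatenate([s*D[...,None],D[...,None]],-1)
    w=c@np.array(m["rotation"]).T+np.array(m["eye"]); w[D==0]=np.nan; return w
E
python3 - <<'E'
from h import *
for c in("top","side"):
    p,D=snap(c); cv2.imwrite(f"pics/{c}0.png",p); np.save(f"{c}0.npy",D); m=env.camera_model(c)
    print(c,np.round(m["eye"]),np.round(m["rotation"],2).tolist(),m["fx"],m["k1"])
    for t in("leg_1","foot_1","riser","gauge","spigot_1","spigot_2","spigot_3","go_foot","nogo_top"):
        print(t,[(np.round(r["location"]).tolist(),round(r["score"],2)) for r in env.pinpoint(c,t)])
print(env.state())
E
```

```text
pics
top [ 361.   60. 1655.] [-174.05, -0.46, -89.47] 565.9748099134649 0.031362751943993766
leg_1 [([430.0, 304.0], 0.72), ([474.0, 267.0], 0.71), ([424.0, 276.0], 0.64), ([446.0, 223.0], 0.56)]
foot_1 [([278.0, 274.0], 0.73), ([251.0, 252.0], 0.55), ([280.0, 233.0], 0.51), ([254.0, 296.0], 0.36)]
riser [([357.0, 248.0], 0.79), ([251.0, 250.0], 0.59)]
gauge []
spigot_1 [([392.0, 272.0], 0.86), ([323.0, 275.0], 0.58), ([387.0, 226.0], 0.57), ([205.0, 248.0], 0.33)]
spigot_2 [([392.0, 272.0], 0.86), ([323.0, 275.0], 0.58), ([387.0, 226.0], 0.57), ([205.0, 248.0], 0.33)]
spigot_3 [([392.0, 272.0], 0.86), ([323.0, 275.0], 0.58), ([387.0, 226.0], 0.57), ([205.0, 248.0], 0.33)]
go_foot [([210.0, 284.0], 0.69), ([209.0, 268.0], 0.49)]
nogo_top [([204.0, 247.0], 0.66), ([324.0, 272.0], 0.29)]
side [  25. -560. 1256.] [-145.57, -0.72, -40.14] 518.3444020023435 -0.11848903886714263
leg_1 [([344.0, 379.0], 0.97), ([413.0, 393.0], 0.84), ([426.0, 344.0], 0.78), ([368.0, 359.0], 0.68)]
foot_1 [([264.0, 248.0], 0.67), ([294.0, 227.0], 0.48), ([265.0, 222.0], 0.46)]
riser [([266.0, 221.0], 0.33)]

[... 463 characters left out ...]
[([240.0, 181.0], 0.77)]
{'time_s': 1.0, 'qpos': array([ 7.05324132e+01,  1.83111006e+01,  8.96407553e+01,  1.87007157e-03,
        7.20423263e+01, -1.14636371e+00]), 'qvel': array([-0.01586674,  0.00326825,  0.0003938 , -0.00109274,  0.10789708,
        0.08507296]), 'effort': array([-3.47508167e-04, -4.12363601e+01, -2.32232630e+01,  7.25928135e-02,
        3.77392326e-02, -1.41585483e-05]), 'ee_pos': array([180.74495024, 545.86326506, 227.9720315 ]), 'ee_rot': array([ 1.79994148e+02, -1.66227923e-03,  1.61678201e+02]), 'force': array([-0.27161459, -0.47350741,  0.29646182]), 'torque': array([-0.00498634,  0.00291533,  0.04374463]), 'gripper_force': 0.0, 'gripper_width': 91.41828840323363}
```

```bash
python3 - <<'E'
s=open('h.py').read()
s=s.replace('import numpy as np, cv2','import numpy as np, cv2\nfrom scipy.spatial.transform import Rotation as Ro').replace('np.array(m["rotation"])','Ro.from_euler("xyz",m["rotation"],degrees=True).as_matrix()')
open('h.py','w').write(s)
E
python3 - <<'E'
from h import *
t=cv2.imread("pics/top0.png");s=cv2.imread("pics/side0.png")
cv2.imwrite("pics/a.png",cv2.resize(t[170:370,150:550],(800,400),interpolation=cv2.INTER_CUBIC))
cv2.imwrite("pics/b.png",cv2.resize(s[140:440,150:510],(720,600),interpolation=cv2.INTER_CUBIC))
for (c,u,v,z) in (("top",430,304,0),("top",474,267,0),("top",424,276,0),("top",446,223,0),("side",344,379,0),("side",413,393,0),("side",426,344,0),("side",368,359,0),("top",278,274,0),("top",251,252,0),("top",280,233,0),("top",254,296,0),("side",264,248,0),("side",294,227,0),("side",265,222,0),("top",392,272,22),("top",323,275,22),("top",387,226,22),("side",378,295,22),("side",294,274,22),("side",342,324,22),("top",210,284,20),("side",216,211,20),("top",204,247,48),("side",240,181,48)): print(c,u,v,np.round(atz(c,u,v,z)))
E
```

```text
top 430 304 [ 352. -285.    0.]
top 474 267 [ 461. -415.    0.]
top 424 276 [ 433. -269.    0.]
top 446 223 [ 590. -335.    0.]
side 344 379 [ 359. -281.    0.]
side 413 393 [ 466. -418.    0.]
side 426 344 [ 584. -349.    0.]
side 368 359 [ 441. -281.    0.]
top 278 274 [435. 158.   0.]
top 251 252 [498. 238.   0.]
top 280 233 [555. 154.   0.]
top 254 296 [370. 226.   0.]
side 264 248 [440. 159.   0.]
side 294 227 [553. 162.   0.]
side 265 222 [498. 231.   0.]
top 392 272 [ 443. -172.   22.]
top 323 275 [432.  27.  22.]
top 387 226 [ 576. -158.   22.]
side 378 295 [ 578. -170.   22.]
side 294 274 [445.  25.  22.]
side 342 324 [ 447. -172.   22.]
top 210 284 [403. 351.  20.]
side 216 211 [401. 345.  20.]
top 204 247 [507. 366.  48.]
side 240 181 [513. 374.  48.]
```

View pics/a.png

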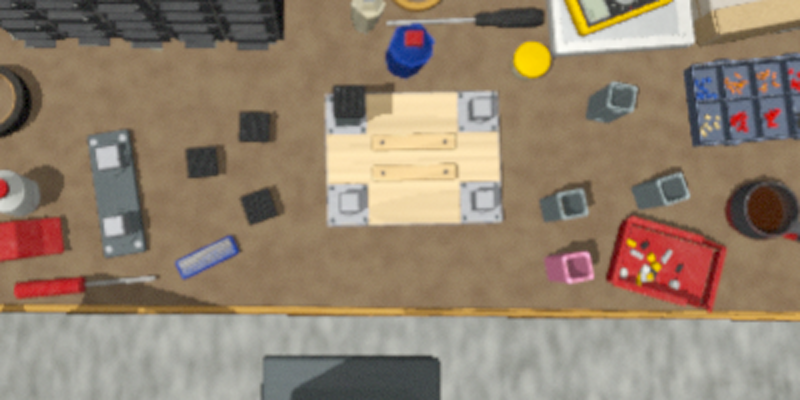

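View pics/b.png

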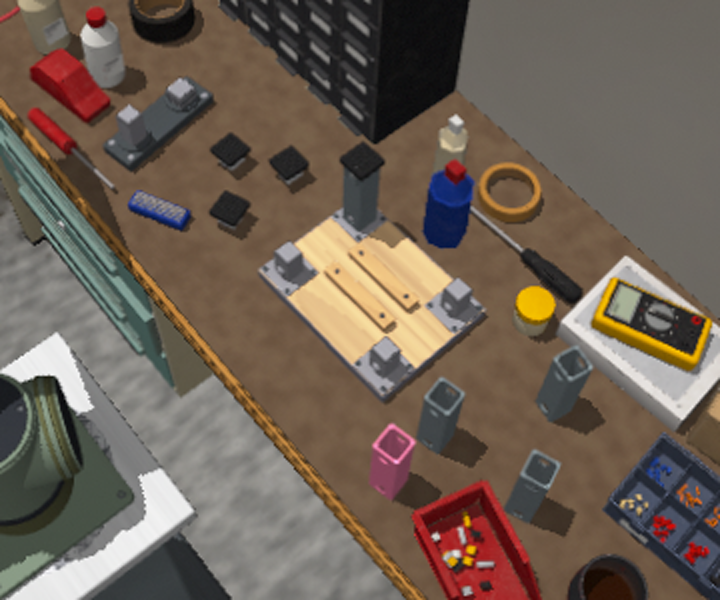

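Pictures: pink look-alike at top (430,304); grey legs at top (424,276), (474,267), (446,223); gauge at about (209,267), go plug nearer the robot; feet at (278,274), (251,252), (280,233); free spigots (392,272), (323,275), (387,226). Candidates for the first leg: grey (424,276) versus pink (430,304); I choose grey, and check it in the crop.

```bash
cat >> h.py <<'E'
def fit(W,xy,h,r,tol=6):
    m=(np.hypot(W[...,0]-xy[0],W[...,1]-xy[1])<r)&(abs(W[...,2]-h)<tol)
    P=W[m]
    if len(P)<8: return None
    (c,s,a)=cv2.minAreaRect(P[:,:2].astype(np.float32)); a=(a+45)%90-45
    return [round(float(v),1) for v in (*c,np.median(P[:,2]),*s,a,*P[:,:2].mean(0),len(P))]
E
cat > meas.py <<'E'
from h import *
T=dict(A=(437,-275,130,32),B=(464,-416,130,32),C=(587,-342,130,32),s1=(440,26,72,30),s2=(445,-172,72,30),s3=(577,-165,72,30),s4=(577,30,164,45),go=(402,348,80,30),nogo=(510,370,48,32),f1=(437,158,36,38),f2=(498,235,36,38),f3=(554,158,36,38))
E
python3 - <<'E'
from meas import *
for c in("top","side"):
    W=cloud(c,np.load(f"{c}0.npy"))
    for k,(x,y,h,r) in T.items(): print(c,k,fit(W,(x,y),h,r))
s=cv2.imread("pics/side0.png")
cr=[s[v-55:v+15,u-25:u+35] for u,v in((368,359),(413,393),(426,344))]
cv2.imwrite("pics/c.png",cv2.resize(np.hstack(cr),None,fx=4,fy=4,interpolation=cv2.INTER_CUBIC))
E
```

```text
top A [440.2, -275.1, 130.6, 35.8, 36.9, 11.8, 441.4, -273.9, 60.0]
top B [461.9, -409.8, 129.7, 35.1, 37.9, 20.2, 461.1, -409.9, 67.0]
top C [586.5, -344.2, 129.4, 38.6, 36.3, -13.2, 586.1, -344.3, 73.0]
top s1 [442.6, 26.5, 70.7, 25.5, 25.3, 0.5, 442.0, 26.4, 85.0]
top s2 [448.1, -165.7, 71.1, 28.1, 28.9, 4.0, 447.8, -164.9, 93.0]
top s3 [577.5, -160.3, 71.1, 28.6, 26.5, -0.4, 577.3, -160.6, 94.0]
top s4 [572.3, 29.5, 163.9, 44.2, 40.2, 0.6, 572.7, 30.0, 257.0]
top go [406.4, 351.6, 78.9, 27.7, 28.2, 8.5, 406.3, 351.0, 92.0]
top nogo [504.7, 368.7, 47.7, 33.5, 33.0, 9.2, 504.3, 368.6, 128.0]
top f1 [437.8, 154.5, 36.5, 43.5, 43.5, 19.7, 437.6, 154.7, 201.0]
top f2 [500.1, 236.9, 35.8, 43.3, 44.2, 7.4, 499.7, 236.8, 206.0]
top f3 [552.4, 163.5, 35.6, 44.5, 40.9, 0.8, 551.3, 163.6, 200.0]
side A [439.9, -276.8, 129.0, 37.9, 36.8, 12.2, 440.5, -276.2, 97.0]
side B [461.9, -412.2, 130.2, 38.0, 36.4, 19.2, 461.6, -413.4, 114.0]
side C [586.7, -346.0, 129.4, 35.1, 37.1, -11.6, 586.9, -346.4, 101.0]
side s1 [444.9, 21.2, 72.0, 29.6, 30.9, 2.8, 443.7, 20.2, 103.0]
side s2 [448.9, -168.3, 72.2, 28.4, 29.7, 3.4, 448.5, -169.5, 114.0]
side s3 [577.1, -163.1, 71.8, 31.0, 29.1, 1.6, 576.6, -163.7, 106.0]
side s4 [573.9, 25.3, 164.6, 46.3, 45.7, 0.6, 573.0, 23.4, 245.0]
side go [407.5, 348.5, 80.6, 29.2, 31.3, 13.7, 406.2, 347.6, 79.0]
side nogo [504.9, 365.7, 47.7, 33.3, 38.1, 12.4, 505.0, 363.7, 97.0]
side f1 [439.5, 150.7, 37.0, 46.2, 46.8, 17.6, 438.4, 149.2, 211.0]
side f2 [501.7, 232.2, 36.7, 46.4, 46.9, 11.1, 500.9, 232.2, 185.0]
side f3 [552.6, 159.5, 36.9, 43.9, 45.6, 0.9, 552.5, 157.6, 182.0]
```

View pics/c.png

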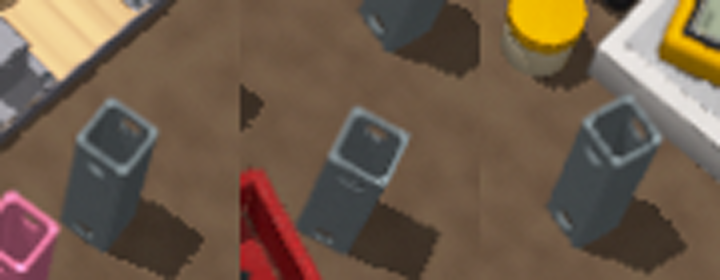

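```bash
cat > plan.py <<'E'
# usage: plan.py x,y,z,yaw [x,y,z,yaw ...] ; starts at measured pose, prints rows
import sys,json,numpy as np
from workcell import env
s=env.state(); p=np.array(s["ee_pos"]); yaw=s["ee_rot"][2]; out=[]
print("at",np.round(p,1),np.round(s["ee_rot"],2),"t",round(s["time_s"],2),"F",np.round(s["force"],1),"w",round(s["gripper_width"],1))
for a in sys.argv[1:]:
    w=[float(v) for v in a.split(',')]; g=np.array(w[:3]); gy=w[3]
    dy=(gy-yaw+180)%360-180
    n=max(1,int(np.ceil(max(np.linalg.norm(g-p)/60,abs(dy)/10.4))))
    for i in range(n):
        d=(g-p)/(n-i); e=((gy-yaw+180)%360-180)/(n-i); c,q=np.cos(np.radians(yaw)),np.sin(np.radians(yaw))
        t=np.round([c*d[0]+q*d[1], q*d[0]-c*d[1], -d[2]],1); sp=round(-np.radians(e),4)
        out.append([t[0],t[1],t[2],sp])
        p=p+[c*t[0]+q*t[1], q*t[0]-c*t[1], -t[2]]; yaw-=np.degrees(sp)
for i in range(0,len(out),5):
    print(json.dumps([{"offset":[round(float(v)/1000,4) for v in r[:3]],"spin":float(r[3])} for r in out[i:i+5]]))
E
python3 plan.py 440,-276,240,12 440,-276,180,12
```

```text
at [180.7 545.9 228. ] [179.99  -0.   161.68] t 1.0 F [-0.3 -0.5  0.3] w 91.4
[{"offset": [-0.0336, -0.0466, -0.0008], "spin": 0.1742}, {"offset": [-0.0412, -0.04, -0.0008], "spin": 0.1742}, {"offset": [-0.0475, -0.0323, -0.0008], "spin": 0.1742}, {"offset": [-0.0524, -0.0236, -0.0008], "spin": 0.1741}, {"offset": [-0.0557, -0.0141, -0.0008], "spin": 0.1742}]
[{"offset": [-0.0573, -0.0043, -0.0008], "spin": 0.1741}, {"offset": [-0.0572, 0.0057, -0.0008], "spin": 0.1742}, {"offset": [-0.0553, 0.0155, -0.0008], "spin": 0.1741}, {"offset": [-0.0518, 0.0249, -0.0008], "spin": 0.1742}, {"offset": [-0.0467, 0.0335, -0.0008], "spin": 0.1741}]
[{"offset": [-0.0402, 0.0411, -0.0008], "spin": 0.1742}, {"offset": [-0.0325, 0.0474, -0.0008], "spin": 0.1741}, {"offset": [-0.0237, 0.0523, -0.0008], "spin": 0.1742}, {"offset": [-0.0143, 0.0556, -0.0008], "spin": 0.1741}, {"offset": [-0.0045, 0.0573, -0.0008], "spin": 0.1742}]
[{"offset": [-0.0, -0.0, 0.06], "spin": -0.0}]
```

Request:
arm_command:
  motion:
    - {"offset": [-0.034, -0.047, -0.001], "spin": 0.174}
    - {"offset": [-0.041, -0.04, -0.001], "spin": 0.174}
    - {"offset": [-0.0475, -0.032, -0.001], "spin": 0.174}
    - {"offset": [-0.0525, -0.0235, -0.001], "spin": 0.174}
    - {"offset": [-0.056, -0.014, -0.001], "spin": 0.174}
  jaw: 0.06
  newtons: 20

```text
time_s: 1.62
ee_pos: [268.3, 270.0, 233.2]
ee_rot: [179.9, -0.0, 111.6]
force: [0.9, 0.2, 0.2]
gripper_width: 59.7
gripper_force: 0.0
```

Request:
arm_command:
  motion:
    - {"offset": [-0.057, -0.004, -0.001], "spin": 0.174}
    - {"offset": [-0.057, 0.006, -0.001], "spin": 0.174}
    - {"offset": [-0.055, 0.0155, -0.001], "spin": 0.174}
    - {"offset": [-0.052, 0.025, -0.001], "spin": 0.174}
    - {"offset": [-0.047, 0.0335, -0.001], "spin": 0.174}

```text
time_s: 2.25
ee_pos: [355.4, -3.7, 238.4]
ee_rot: [179.9, -0.1, 61.6]
force: [1.1, 1.4, -0.1]
gripper_width: 59.8
gripper_force: 0.0
```

Request:
arm_command:
  motion:
    - {"offset": [-0.04, 0.041, -0.001], "spin": 0.174}
    - {"offset": [-0.0325, 0.0475, -0.001], "spin": 0.174}
    - {"offset": [-0.024, 0.052, -0.001], "spin": 0.174}
    - {"offset": [-0.014, 0.0555, -0.001], "spin": 0.174}
    - {"offset": [-0.0045, 0.057, -0.001], "spin": 0.174}

```text
time_s: 2.88
ee_pos: [442.1, -277.0, 243.1]
ee_rot: [180.0, -0.0, 11.8]
force: [0.8, 0.4, -0.1]
gripper_width: 60.3
gripper_force: 0.0
```

```bash
python3 plan.py 440,-276,155,12 440,-276,95,12
```

```text
at [ 442.1 -277.   243.1] [ 1.7999e+02 -4.0000e-02  1.1770e+01] t 2.88 F [ 0.8  0.4 -0.1] w 60.3
[{"offset": [-0.0009, -0.0007, 0.0441], "spin": -0.002}, {"offset": [-0.001, -0.0007, 0.044], "spin": -0.002}, {"offset": [0.0, -0.0, 0.03], "spin": -0.0}, {"offset": [0.0, -0.0, 0.03], "spin": -0.0}]
```

Request:
arm_command:
  motion:
    - {"offset": [-0.001, -0.001, 0.044], "spin": 0}
    - {"offset": [-0.001, -0.001, 0.044], "spin": 0}
    - {"offset": [0, 0, 0.03], "spin": 0}
    - {"offset": [0, 0, 0.03], "spin": 0}

```text
time_s: 3.38
ee_pos: [439.4, -273.5, 93.9]
ee_rot: [-180.0, -0.0, 12.1]
force: [0.3, 0.0, -0.2]
gripper_width: 59.8
gripper_force: 0.0
```

Request:
arm_command:
  motion:
    - {"offset": [0, 0, 0], "spin": 0}
    - {"offset": [0, 0, 0], "spin": 0}
    - {"offset": [0, 0, 0], "spin": 0}
    - {"offset": [0, 0, 0], "spin": 0}
  jaw: 0.03

```text
time_s: 3.88
ee_pos: [440.4, -274.1, 96.4]
ee_rot: [179.9, -0.1, 12.1]
force: [0.2, -0.6, 3.1]
gripper_width: 36.2
gripper_force: 20.0
```

Request:
arm_command:
  motion:
    - {"offset": [0, 0, 0], "spin": 0}
    - {"offset": [0, 0, 0], "spin": 0}
    - {"offset": [0, 0, 0], "spin": -0.1745}
    - {"offset": [0, 0, 0], "spin": -0.1745}
    - {"offset": [0, 0, 0], "spin": -0.1745}
  jaw: 0.066

```text
time_s: 4.5
ee_pos: [439.2, -273.3, 94.7]
ee_rot: [-180.0, 0.0, 42.5]
force: [-1.0, 0.9, 0.7]
gripper_width: 66.2
gripper_force: 0.0
```

Request:
arm_command:
  motion:
    - {"offset": [0, 0, 0], "spin": -0.1745}
    - {"offset": [0, 0, 0], "spin": -0.1745}
    - {"offset": [0, 0, 0], "spin": -0.1745}
    - {"offset": [0, 0, 0], "spin": -0.1745}
    - {"offset": [0, 0, 0], "spin": -0.1745}

```text
time_s: 5.12
ee_pos: [439.2, -273.3, 94.7]
ee_rot: [-180.0, -0.0, 92.4]
force: [0.7, 0.1, 0.3]
gripper_width: 65.9
gripper_force: 0.0
```

Request:
arm_command:
  motion:
    - {"offset": [0, 0, 0], "spin": -0.1745}
    - {"offset": [0, 0, 0], "spin": 0}
    - {"offset": [0, 0, 0], "spin": 0}
    - {"offset": [0, 0, 0], "spin": 0}
    - {"offset": [0, 0, 0], "spin": 0}
  jaw: 0.03
  newtons: 50

```text
time_s: 5.75
ee_pos: [439.4, -273.4, 94.8]
ee_rot: [-180.0, -0.0, 102.1]
force: [-0.1, -0.8, -0.7]
gripper_width: 35.9
gripper_force: 50.0
```

```bash
python3 - <<'E'
from meas import *
import json
s=env.state();print(s["ee_pos"],s["ee_rot"],s["gripper_width"])
for c in("top","side"):
    p,D=snap(c); W=cloud(c,D); cv2.imwrite(f"pics/{c}1.png",p)
    for k,(x,y,h,r) in T.items(): print(c,k,fit(W,(x,y),h,r))
E
python3 plan.py 440,-277,250,102 398,320,250,99
```

```text
[ 439.37608146 -273.37825568   94.8256915 ] [-1.79996770e+02 -1.29942414e-02  1.02075412e+02] 35.873528878712804
top A None
top B [480.9, -418.4, 130.7, 14.1, 6.6, -22.4, 479.8, -418.5, 10.0]
top C [586.4, -344.5, 129.2, 37.6, 36.1, -9.5, 586.8, -344.4, 72.0]
top s1 [442.7, 26.5, 71.7, 25.7, 25.3, 0.3, 442.4, 26.7, 89.0]
top s2 [448.7, -165.0, 71.1, 28.0, 29.5, 1.0, 447.5, -165.6, 99.0]
top s3 [577.3, -160.3, 71.8, 26.5, 28.5, 1.3, 577.2, -160.8, 92.0]
top s4 [572.5, 29.5, 163.7, 43.6, 40.1, 0.5, 572.6, 29.5, 243.0]
top go [406.6, 351.9, 78.8, 27.7, 28.1, 10.5, 406.4, 351.7, 94.0]
top nogo [504.6, 368.9, 47.3, 33.4, 33.4, 8.0, 504.1, 368.6, 129.0]
top f1 [437.8, 154.6, 35.6, 43.6, 43.6, 20.6, 437.9, 154.6, 207.0]
top f2 [500.5, 237.1, 36.3, 43.5, 43.4, 6.2, 500.5, 237.0, 211.0]
top f3 [552.7, 163.6, 35.9, 43.7, 40.9, 0.4, 551.3, 163.4, 200.0]
side A None
side B [462.1, -412.2, 129.5, 38.6, 36.4, 19.2, 461.2, -414.0, 113.0]
side C [587.1, -346.1, 129.7, 35.4, 38.0, -9.9, 586.7, -346.5, 110.0]
side s1 None
side s2 [448.5, -169.0, 71.9, 28.1, 29.3, 6.2, 448.7, -169.5, 113.0]
side s3 Non
[... 208 characters left out ...]
[ 0.1 -0.5 -1.4] w 35.7
[{"offset": [-0.0012, -0.0, -0.0517], "spin": 0.0005}, {"offset": [-0.0013, -0.0001, -0.0517], "spin": 0.0006}, {"offset": [-0.0012, -0.0, -0.0518], "spin": 0.0005}, {"offset": [0.0593, 0.0083, 0.0], "spin": 0.0052}, {"offset": [0.0593, 0.008, 0.0], "spin": 0.0052}]
[{"offset": [0.0593, 0.0077, 0.0], "spin": 0.0052}, {"offset": [0.0594, 0.0074, 0.0], "spin": 0.0053}, {"offset": [0.0594, 0.0071, 0.0], "spin": 0.0052}, {"offset": [0.0595, 0.0067, 0.0], "spin": 0.0053}, {"offset": [0.0595, 0.0064, 0.0], "spin": 0.0052}]
[{"offset": [0.0595, 0.0061, 0.0], "spin": 0.0053}, {"offset": [0.0596, 0.0058, 0.0], "spin": 0.0052}, {"offset": [0.0596, 0.0055, 0.0], "spin": 0.0053}]
```

Request:
arm_command:
  motion:
    - {"offset": [0, 0, -0.052], "spin": 0}
    - {"offset": [0, 0, -0.052], "spin": 0}
    - {"offset": [0, 0, -0.052], "spin": 0}
    - {"offset": [0.059, 0.008, 0], "spin": 0.005}
    - {"offset": [0.059, 0.008, 0], "spin": 0.005}

```text
time_s: 6.48
ee_pos: [430.3, -153.7, 251.2]
ee_rot: [179.9, 0.0, 101.4]
force: [0.1, 0.8, -0.7]
gripper_width: 35.9
gripper_force: 50.0
```

Request:
arm_command:
  motion:
    - {"offset": [0.06, 0.008, 0], "spin": 0.005}
    - {"offset": [0.06, 0.008, 0], "spin": 0.005}
    - {"offset": [0.06, 0.007, 0], "spin": 0.005}
    - {"offset": [0.06, 0.007, 0], "spin": 0.005}
    - {"offset": [0.06, 0.006, 0], "spin": 0.005}

```text
time_s: 7.1
ee_pos: [408.2, 148.5, 250.9]
ee_rot: [180.0, 0.0, 100.1]
force: [1.0, -0.7, -2.0]
gripper_width: 35.7
gripper_force: 50.0
```

Request:
arm_command:
  motion:
    - {"offset": [0.06, 0.006, 0], "spin": 0.005}
    - {"offset": [0.06, 0.006, 0], "spin": 0.005}
    - {"offset": [0.06, 0.006, 0], "spin": 0}
    - {"offset": [0, 0, 0], "spin": 0}

```text
time_s: 7.6
ee_pos: [395.0, 330.6, 250.1]
ee_rot: [-180.0, -0.0, 99.8]
force: [-0.4, -0.4, -1.8]
gripper_width: 36.0
gripper_force: 50.0
```

```bash
python3 plan.py 406.6,350,250,99.9 406.6,350,185,99.9;  python3 - <<'E'
from h import *
p,D=snap("side"); cv2.imwrite("pics/d.png",cv2.resize(p[100:280,150:390],(800,600),interpolation=cv2.INTER_CUBIC)); W=cloud("side",D)
for k,(x,y,h,r) in dict(go=(406,350,80,30),nogo=(505,367,48,32),f1=(437,154,36,38),f2=(500,236,36,38),f3=(552,162,36,38)).items(): print(k,fit(W,(x,y),h,r))
E
```

```text
at [395.  330.6 250.1] [-1.7995e+02 -4.0000e-02  9.9830e+01] t 7.6 F [-0.4 -0.4 -1.8] w 36.0
[{"offset": [0.0171, 0.0147, 0.0001], "spin": -0.0013}, {"offset": [0.0, 0.0, 0.0325], "spin": -0.0}, {"offset": [0.0, 0.0, 0.0325], "spin": -0.0}]
go [406.5, 349.9, 79.9, 28.8, 32.7, 9.3, 406.5, 347.5, 81.0]
nogo [506.2, 365.9, 48.2, 33.6, 37.6, 6.7, 504.9, 363.8, 95.0]
f1 [438.9, 150.4, 37.2, 46.9, 45.6, 23.7, 438.6, 149.1, 214.0]
f2 [501.3, 232.7, 37.2, 44.7, 46.3, 2.6, 501.2, 231.3, 187.0]
f3 [553.6, 159.1, 37.1, 48.2, 45.1, -0.5, 552.0, 157.0, 190.0]
```

View pics/d.png

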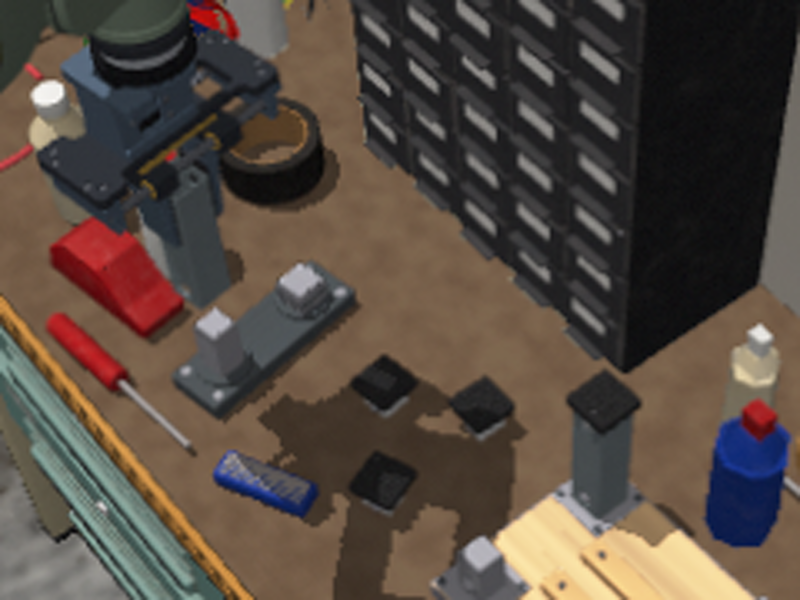

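The held leg's lower end shows at (200,300), go plug top at (215,325), no hole on its camera-side (y) face.

Request:
arm_command:
  motion:
    - {"offset": [0.017, 0.0145, 0], "spin": -0.001}
    - {"offset": [0, 0, 0.03], "spin": 0}
    - {"offset": [0, 0, 0.03], "spin": 0}
    - {"offset": [0, 0, 0], "spin": 0}

```text
time_s: 8.15
ee_pos: [406.1, 343.8, 188.9]
ee_rot: [-179.7, 0.2, 99.5]
force: [-0.3, -0.3, -2.0]
gripper_width: 36.0
gripper_force: 50.0
```

```bash
cat > face.py <<'E'
# where side camera sees the held leg's -y / -x faces, in tool(leg) axes relative to TCP
from h import *
s=env.state(); p=s["ee_pos"]; yaw=np.radians(s["ee_rot"][2]-90); print(np.round(p,1),np.round(s["ee_rot"],2),np.round(s["force"],1))
_,D=snap("side"); W=cloud("side",D)
d=W-p; X=d[...,0]*np.cos(yaw)+d[...,1]*np.sin(yaw); Y=-d[...,0]*np.sin(yaw)+d[...,1]*np.cos(yaw); Z=d[...,2]
m=(Z<-25)&(Z>-88)&(abs(X)<26)&(abs(Y)<26)
my=m&(abs(X)<12); mx=m&(abs(Y)<12)&(X<-10)
ya=Y[my]; print("y-face",np.median(ya),len(ya),"slope",np.polyfit(X[my],ya,1)[0], "x-face",np.median(X[mx]) if mx.any() else None,mx.sum())
mm=m&(abs(Y+18)<5); print("x extent of y face",np.percentile(X[mm],[2,50,98]),"zmin",np.percentile((W[...,2])[mm],[1,3]))
E
python3 face.py
```

```text
[406.1 343.8 188.9] [-179.69    0.2    99.5 ] [-0.3 -0.3 -2. ]
y-face -19.38650731028484 110 slope -0.030385292692544114 x-face -18.65684356409394 59
x extent of y face [-19.68612093  -3.40070163  17.39294057] zmin [102.03929379 103.08638445]
```

```bash
python3 - <<'E'
from h import *
s=env.state()
for k in("qpos","effort","force","torque","ee_pos"):print(k,np.round(s[k],2))
E
python3 plan.py 407.2,351,189,99.9
```

```text
qpos [ 3.903e+01  1.623e+01  9.833e+01 -1.000e-02  6.557e+01  2.953e+01]
effort [ 3.000e-02 -3.769e+01 -2.156e+01  7.000e-02  6.000e-02 -0.000e+00]
force [-1.11  0.33 -1.81]
torque [-0.09  0.05  0.02]
ee_pos [407.17 344.83 190.63]
at [407.2 344.8 190.6] [-1.799e+02  7.000e-02  9.951e+01] t 8.2 F [-1.1  0.3 -1.8] w 35.8
[{"offset": [0.0061, 0.0011, 0.0016], "spin": -0.0068}]
```

Request:
arm_command:
  motion:
    - {"offset": [0.006, 0.001, 0.0], "spin": -0.007}
    - {"offset": [0, 0, 0], "spin": 0}
    - {"offset": [0, 0, 0], "spin": 0}

```text
time_s: 8.57
ee_pos: [407.5, 352.6, 191.7]
ee_rot: [179.9, -0.0, 100.0]
force: [1.1, 0.4, -1.6]
gripper_width: 35.7
gripper_force: 50.0
```

```bash
python3 plan.py 407.2,351,180,99.9
```

```text
at [407.5 352.6 191.7] [ 1.7993e+02 -4.0000e-02  1.0001e+02] t 8.57 F [ 1.1  0.4 -1.6] w 35.7
[{"offset": [-0.0016, -0.0006, 0.0117], "spin": 0.0019}]
```

Request:
arm_command:
  motion:
    - {"offset": [-0.0015, -0.0005, 0.012], "spin": 0.002}
    - {"offset": [0, 0, 0.004], "spin": 0}
    - {"offset": [0, 0, 0.003], "spin": 0}
    - {"offset": [0, 0, 0.003], "spin": 0}
    - {"offset": [0, 0, 0], "spin": 0}

```text
time_s: 9.2
ee_pos: [407.0, 350.8, 168.7]
ee_rot: [-180.0, 0.0, 99.9]
force: [0.1, -0.6, -1.9]
gripper_width: 35.7
gripper_force: 50.0
```

Request:
arm_command:
  motion:
    - {"offset": [0, 0, 0.01], "spin": 0}
    - {"offset": [0, 0, 0.012], "spin": 0}
    - {"offset": [0, 0, 0.012], "spin": 0}
    - {"offset": [0, 0, 0.012], "spin": 0}
    - {"offset": [0, 0, 0], "spin": 0}

```text
time_s: 9.82
ee_pos: [406.6, 350.5, 121.7]
ee_rot: [-179.9, 0.1, 99.9]
force: [0.2, 0.3, -2.6]
gripper_width: 35.6
gripper_force: 50.0
```

Request:
arm_command:
  motion:
    - {"offset": [0, 0, 0.004], "spin": 0}
    - {"offset": [0, 0, 0.004], "spin": 0}
    - {"offset": [0, 0, 0.002], "spin": 0}
    - {"offset": [0, 0, 0], "spin": 0}

```text
time_s: 10.32
ee_pos: [407.3, 351.0, 114.8]
ee_rot: [179.9, -0.0, 99.9]
force: [-1.5, -1.2, 7.7]
gripper_width: 35.9
gripper_force: 50.0
```

Request:
arm_command:
  motion:
    - {"offset": [0, 0, -0.025], "spin": 0}
    - {"offset": [0, 0, -0.045], "spin": 0}
    - {"offset": [0, 0.05, 0], "spin": 0}
    - {"offset": [0, 0.05, 0], "spin": 0}
    - {"offset": [0, 0, 0], "spin": 0}

```text
time_s: 10.95
ee_pos: [508.6, 368.3, 182.4]
ee_rot: [179.9, -0.0, 99.8]
force: [-0.9, -0.8, -1.7]
gripper_width: 36.0
gripper_force: 50.0
```

Request:
arm_command:
  motion:
    - {"offset": [0, 0, 0.012], "spin": 0}
    - {"offset": [0, 0, 0.013], "spin": 0}
    - {"offset": [0, 0, 0], "spin": 0}
    - {"offset": [0, 0, 0], "spin": 0}

```text
time_s: 11.45
ee_pos: [505.2, 368.1, 158.1]
ee_rot: [180.0, -0.0, 99.9]
force: [-0.0, 1.2, -1.7]
gripper_width: 36.0
gripper_force: 50.0
```

```bash
python3 plan.py 505.7,368.2,150,99.9; python3 - <<'E'
from h import *
p,D=snap("top"); W=cloud("top",D); print(fit(W,(407,351),80,30))
E
python3 face.py
```

```text
at [505.2 368.1 158.1] [ 1.7999e+02 -1.0000e-02  9.9910e+01] t 11.45 F [-0.   1.2 -1.7] w 36.0
[{"offset": [0.0, 0.0005, 0.0081], "spin": 0.0002}]
None
[505.5 368.2 158.4] [ 1.7996e+02 -2.0000e-02  9.9900e+01] [-0.2  0.7 -0.6]
y-face -19.774853175304276 93 slope 0.003780307778167729 x-face -17.833955482782613 58
x extent of y face [-19.06357669  -3.26895374  16.63868011] zmin [72.36961925 73.50110192]
```

Request:
arm_command:
  motion:
    - {"offset": [0, 0, 0.008], "spin": 0}
    - {"offset": [0, 0, 0.006], "spin": 0}
    - {"offset": [0, 0, 0.002], "spin": 0}
    - {"offset": [0, 0, 0.002], "spin": 0}
    - {"offset": [0, 0, 0], "spin": 0}

```text
time_s: 12.18
ee_pos: [505.4, 368.2, 140.6]
ee_rot: [-180.0, -0.0, 99.9]
force: [-2.1, 0.5, 2.5]
gripper_width: 35.5
gripper_force: 50.0
```

Request:
arm_command:
  motion:
    - {"offset": [0, 0, 0.001], "spin": 0}
    - {"offset": [0, 0, 0.001], "spin": 0}
    - {"offset": [0, 0, 0], "spin": 0}

```text
time_s: 12.55
ee_pos: [505.4, 368.2, 140.4]
ee_rot: [180.0, -0.1, 99.9]
force: [-3.9, -0.5, 11.7]
gripper_width: 35.6
gripper_force: 50.0
```

Stopped 2.4 mm below the no-go top; press harder.

Request:
arm_command:
  motion:
    - {"offset": [0, 0, 0.001], "spin": 0}
    - {"offset": [0, 0, 0.001], "spin": 0}
    - {"offset": [0, 0, 0.001], "spin": 0}
    - {"offset": [0, 0, 0], "spin": 0}
    - {"offset": [0, 0, 0], "spin": 0}

```text
time_s: 13.18
ee_pos: [505.3, 368.3, 140.1]
ee_rot: [179.9, -0.1, 99.9]
force: [-6.7, -3.5, 24.9]
gripper_width: 35.9
gripper_force: 50.0
```

Request:
arm_command:
  motion:
    - {"offset": [0, 0, -0.01], "spin": 0}
    - {"offset": [0, 0, -0.05], "spin": 0}
    - {"offset": [0, 0, -0.03], "spin": 0}
    - {"offset": [0, 0, 0], "spin": 0}
    - {"offset": [0, 0, 0], "spin": 0}

```text
time_s: 13.8
ee_pos: [505.0, 367.4, 223.0]
ee_rot: [-179.8, 0.1, 99.9]
force: [-0.1, 0.2, -2.2]
gripper_width: 35.7
gripper_force: 50.0
```

```bash
python3 plan.py 444,26,230,91.5 444,24.3,180,91.5
```

```text
at [505.  367.4 223. ] [-1.7985e+02  8.0000e-02  9.9880e+01] t 13.8 F [-0.1  0.2 -2.2] w 35.7
[{"offset": [-0.0543, -0.0198, -0.0012], "spin": 0.0244}, {"offset": [-0.0548, -0.0184, -0.0012], "spin": 0.0244}, {"offset": [-0.0552, -0.0171, -0.0012], "spin": 0.0244}, {"offset": [-0.0556, -0.0158, -0.0011], "spin": 0.0244}, {"offset": [-0.056, -0.0144, -0.0012], "spin": 0.0244}]
[{"offset": [-0.0563, -0.013, -0.0011], "spin": 0.0243}, {"offset": [-0.0017, -0.0001, 0.05], "spin": 0.0}]
```

Request:
arm_command:
  motion:
    - {"offset": [-0.054, -0.02, -0.001], "spin": 0.0244}
    - {"offset": [-0.055, -0.0185, -0.001], "spin": 0.0244}
    - {"offset": [-0.055, -0.017, -0.001], "spin": 0.0244}
    - {"offset": [-0.0555, -0.016, -0.001], "spin": 0.0244}
    - {"offset": [-0.056, -0.0145, -0.001], "spin": 0.0244}

```text
time_s: 14.42
ee_pos: [452.7, 81.9, 227.9]
ee_rot: [-179.8, 0.0, 92.9]
force: [0.6, -0.4, -2.3]
gripper_width: 36.0
gripper_force: 50.0
```

Request:
arm_command:
  motion:
    - {"offset": [-0.0565, -0.013, -0.001], "spin": 0.0244}
    - {"offset": [-0.0015, 0, 0.045], "spin": 0}
    - {"offset": [0, 0, 0], "spin": 0}
    - {"offset": [0, 0, 0], "spin": 0}

```text
time_s: 14.92
ee_pos: [444.4, 25.7, 186.0]
ee_rot: [-180.0, -0.0, 91.5]
force: [0.5, -0.1, -2.3]
gripper_width: 35.9
gripper_force: 50.0
```

```bash
python3 plan.py 444,24.3,175,91.5; python3 face.py; python3 - <<'E'
from h import *
p,D=snap("side"); cv2.imwrite("pics/e.png",cv2.resize(p[180:360,180:420],(800,600),interpolation=cv2.INTER_CUBIC))
E
```

```text
at [444.4  25.7 186. ] [-1.7997e+02 -1.0000e-02  9.1540e+01] t 14.93 F [ 0.5 -0.1 -2.3] w 35.9
[{"offset": [-0.0014, -0.0005, 0.011], "spin": 0.0007}]
[444.4  25.7 186. ] [-1.7997e+02 -1.0000e-02  9.1540e+01] [ 0.5 -0.1 -2.3]
y-face -19.92477852182276 96 slope -0.027086978388461438 x-face -16.338500400154302 60
x extent of y face [-17.00607026  -1.46342854  16.5221271 ] zmin [99.31990365 99.8216373 ]
```

View pics/e.png

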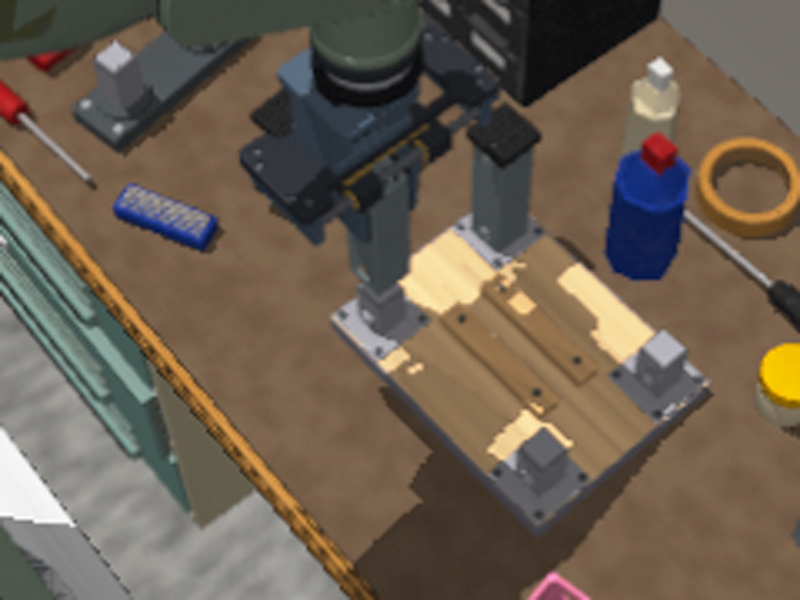

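Leg is over spigot 1, ends at (380,290) in the crop, spigot at (385,310).

Request:
arm_command:
  motion:
    - {"offset": [-0.0015, -0.0005, 0.015], "spin": 0}
    - {"offset": [0, 0, 0.003], "spin": 0}
    - {"offset": [0, 0, 0.003], "spin": 0}
    - {"offset": [0, 0, 0.003], "spin": 0}
    - {"offset": [0, 0, 0], "spin": 0}

```text
time_s: 15.65
ee_pos: [443.7, 23.8, 162.0]
ee_rot: [180.0, -0.0, 91.5]
force: [-0.1, -0.3, -1.9]
gripper_width: 35.6
gripper_force: 50.0
```

Request:
arm_command:
  motion:
    - {"offset": [0, 0, 0.007], "spin": 0}
    - {"offset": [0, 0, 0.007], "spin": 0}
    - {"offset": [0, 0, 0.006], "spin": 0}
    - {"offset": [0, 0, 0], "spin": 0}

```text
time_s: 16.15
ee_pos: [443.2, 23.7, 141.3]
ee_rot: [-179.9, -0.0, 91.5]
force: [-1.4, -0.5, -1.5]
gripper_width: 35.8
gripper_force: 50.0
```

Request:
arm_command:
  motion:
    - {"offset": [0, 0, 0.003], "spin": 0}
    - {"offset": [0, 0, 0.003], "spin": 0}
    - {"offset": [0, 0, 0.002], "spin": 0}
    - {"offset": [0, 0, 0.002], "spin": 0}
    - {"offset": [0, 0, 0], "spin": 0}

```text
time_s: 16.77
ee_pos: [442.6, 23.7, 132.5]
ee_rot: [-179.9, 0.0, 91.5]
force: [-3.7, -0.3, 7.6]
gripper_width: 36.0
gripper_force: 50.0
```

Request:
arm_command:
  motion:
    - {"offset": [0, 0, 0.003], "spin": 0}
    - {"offset": [0, 0, 0.003], "spin": 0}
    - {"offset": [0, 0, 0.003], "spin": 0}
    - {"offset": [0, 0, 0.003], "spin": 0}
    - {"offset": [0, 0, 0], "spin": 0}

```text
time_s: 17.4
ee_pos: [442.9, 23.7, 119.2]
ee_rot: [-179.9, -0.0, 91.5]
force: [-2.6, 0.7, -3.3]
gripper_width: 35.7
gripper_force: 50.0
```

Request:
arm_command:
  motion:
    - {"offset": [0, 0, 0.002], "spin": 0}
    - {"offset": [0, 0, 0.002], "spin": 0}
    - {"offset": [0, 0, 0.002], "spin": 0}
    - {"offset": [0, 0, 0], "spin": 0}

```text
time_s: 17.9
ee_pos: [444.2, 23.7, 116.8]
ee_rot: [179.9, -0.0, 91.5]
force: [-5.9, -0.8, 20.2]
gripper_width: 36.1
gripper_force: 50.0
```

Request:
arm_command:
  motion:
    - {"offset": [0, 0, 0], "spin": 0}
    - {"offset": [0, 0, 0], "spin": 0}
    - {"offset": [0, 0, -0.05], "spin": 0}
    - {"offset": [0, 0, -0.06], "spin": 0}
    - {"offset": [0, 0, 0], "spin": 0}
  jaw: 0.066
  newtons: 20

```text
time_s: 18.52
ee_pos: [446.9, 23.8, 228.2]
ee_rot: [179.4, -0.0, 91.5]
force: [-0.4, -0.6, 0.1]
gripper_width: 66.0
gripper_force: 0.0
```

```bash
python3 plan.py 462.3,-410.6,220,19.7 462.3,-410.6,95,19.7
```

```text
at [446.9  23.8 228.2] [ 1.7937e+02 -1.0000e-02  9.1490e+01] t 18.52 F [-0.4 -0.6  0.1] w 66.0
[{"offset": [-0.0543, 0.0005, 0.001], "spin": 0.1566}, {"offset": [-0.0536, 0.009, 0.001], "spin": 0.1566}, {"offset": [-0.0515, 0.0172, 0.001], "spin": 0.1566}, {"offset": [-0.0482, 0.0251, 0.001], "spin": 0.1566}, {"offset": [-0.0437, 0.0323, 0.0011], "spin": 0.1567}]
[{"offset": [-0.0382, 0.0387, 0.001], "spin": 0.1566}, {"offset": [-0.0317, 0.0441, 0.0011], "spin": 0.1567}, {"offset": [-0.0244, 0.0486, 0.001], "spin": 0.1566}, {"offset": [0.0, -0.0, 0.0417], "spin": 0.0}, {"offset": [0.0, -0.0, 0.0417], "spin": 0.0}]
[{"offset": [0.0, -0.0, 0.0416], "spin": 0.0}]
```

Request:
arm_command:
  motion:
    - {"offset": [-0.054, 0.0005, 0], "spin": 0.157}
    - {"offset": [-0.0535, 0.009, 0], "spin": 0.157}
    - {"offset": [-0.0515, 0.017, 0], "spin": 0.157}
    - {"offset": [-0.048, 0.025, 0], "spin": 0.157}
    - {"offset": [-0.044, 0.032, 0], "spin": 0.157}

```text
time_s: 19.15
ee_pos: [452.1, -248.8, 222.6]
ee_rot: [-179.9, -0.0, 46.2]
force: [0.5, -0.5, 0.3]
gripper_width: 65.9
gripper_force: 0.0
```

Request:
arm_command:
  motion:
    - {"offset": [-0.038, 0.0385, 0], "spin": 0.157}
    - {"offset": [-0.0315, 0.044, 0], "spin": 0.157}
    - {"offset": [-0.0245, 0.0485, 0], "spin": 0.157}
    - {"offset": [0, 0, 0.045], "spin": 0}
    - {"offset": [0, 0, 0], "spin": 0}

```text
time_s: 19.77
ee_pos: [455.4, -408.1, 174.0]
ee_rot: [-179.5, 0.3, 19.5]
force: [0.7, 0.1, 0.2]
gripper_width: 65.6
gripper_force: 0.0
```

```bash
python3 plan.py 462.3,-410.6,145,19.7 462.3,-410.6,95,19.7
```

```text
at [ 455.4 -408.1  174. ] [-179.45    0.27   19.48] t 19.77 F [0.7 0.1 0.2] w 65.6
[{"offset": [0.0057, 0.0046, 0.029], "spin": -0.0038}, {"offset": [-0.0, 0.0, 0.05], "spin": -0.0}]
```

Request:
arm_command:
  motion:
    - {"offset": [0, 0, 0], "spin": 0}
    - {"offset": [0, 0, 0], "spin": 0}

```text
time_s: 20.02
ee_pos: [458.7, -409.6, 180.7]
ee_rot: [179.8, -0.1, 19.6]
force: [0.3, -0.0, 0.3]
gripper_width: 66.0
gripper_force: 0.0
```

```bash
python3 plan.py 462.3,-410.6,145,19.7 462.3,-410.6,95,19.7
```

```text
at [ 458.7 -409.6  180.7] [ 1.7985e+02 -9.0000e-02  1.9590e+01] t 20.02 F [ 0.3 -0.   0.3] w 66.0
[{"offset": [0.0031, 0.0021, 0.0357], "spin": -0.002}, {"offset": [-0.0, 0.0, 0.05], "spin": 0.0}]
```

Request:
arm_command:
  motion:
    - {"offset": [0.003, 0.002, 0.036], "spin": 0}
    - {"offset": [0, 0, 0.05], "spin": 0}
    - {"offset": [0, 0, 0], "spin": 0}

```text
time_s: 20.4
ee_pos: [459.8, -408.6, 90.8]
ee_rot: [-179.7, 0.2, 19.6]
force: [-0.3, -0.8, 0.0]
gripper_width: 65.9
gripper_force: 0.0
```

Request:
arm_command:
  motion:
    - {"offset": [0, 0, 0], "spin": 0}
    - {"offset": [0, 0, 0], "spin": 0}
    - {"offset": [0, 0, 0], "spin": 0}
    - {"offset": [0, 0, 0], "spin": 0}
  jaw: 0.03

```text
time_s: 20.9
ee_pos: [461.8, -411.0, 94.3]
ee_rot: [179.9, -0.1, 19.5]
force: [-0.0, 0.4, 4.4]
gripper_width: 36.1
gripper_force: 20.0
```

Request:
arm_command:
  motion:
    - {"offset": [0, 0, 0], "spin": 0}
    - {"offset": [0, 0, 0], "spin": 0}
    - {"offset": [0, 0, 0], "spin": -0.1745}
    - {"offset": [0, 0, 0], "spin": -0.1745}
    - {"offset": [0, 0, 0], "spin": -0.1745}
  jaw: 0.066

```text
time_s: 21.52
ee_pos: [461.1, -410.3, 92.5]
ee_rot: [-179.9, -0.0, 49.9]
force: [-0.3, -0.2, -0.4]
gripper_width: 65.8
gripper_force: 0.0
```

Request:
arm_command:
  motion:
    - {"offset": [0, 0, 0], "spin": -0.1745}
    - {"offset": [0, 0, 0], "spin": -0.1745}
    - {"offset": [0, 0, 0], "spin": -0.1745}
    - {"offset": [0, 0, 0], "spin": -0.1745}
    - {"offset": [0, 0, 0], "spin": -0.1745}

```text
time_s: 22.15
ee_pos: [461.1, -410.3, 92.5]
ee_rot: [-180.0, -0.0, 99.8]
force: [0.2, 0.2, 0.5]
gripper_width: 66.0
gripper_force: 0.0
```

Request:
arm_command:
  motion:
    - {"offset": [0, 0, 0], "spin": -0.1745}
    - {"offset": [0, 0, 0], "spin": 0}
    - {"offset": [0, 0, 0], "spin": 0}
    - {"offset": [0, 0, 0], "spin": 0}
    - {"offset": [0, 0, 0], "spin": 0}
  jaw: 0.03
  newtons: 50

```text
time_s: 22.78
ee_pos: [461.2, -410.4, 92.7]
ee_rot: [-180.0, -0.0, 109.5]
force: [-0.2, -0.9, -1.0]
gripper_width: 36.2
gripper_force: 50.0
```

```bash
python3 plan.py 462.3,-410.6,215,108 449,-175,215,91.5 449,-165.7,182,91.5
```

```text
at [ 461.2 -410.4   92.7] [-1.8000e+02 -2.0000e-02  1.0947e+02] t 22.77 F [-0.2 -0.9 -1. ] w 36.2
[{"offset": [-0.0002, 0.0003, -0.0408], "spin": 0.0086}, {"offset": [-0.0002, 0.0003, -0.0407], "spin": 0.0086}, {"offset": [-0.0001, 0.0004, -0.0408], "spin": 0.0085}, {"offset": [0.057, 0.015, 0.0], "spin": 0.072}, {"offset": [0.058, 0.0109, 0.0], "spin": 0.072}]
[{"offset": [0.0586, 0.0067, 0.0], "spin": 0.072}, {"offset": [0.0589, 0.0025, 0.0], "spin": 0.072}, {"offset": [0.0093, 0.0002, 0.033], "spin": 0.0}]
```

Request:
arm_command:
  motion:
    - {"offset": [0, 0, -0.041], "spin": 0.009}
    - {"offset": [0, 0, -0.041], "spin": 0.009}
    - {"offset": [0, 0, -0.041], "spin": 0.009}
    - {"offset": [0.057, 0.015, 0], "spin": 0.072}
    - {"offset": [0.058, 0.011, 0], "spin": 0.072}

```text
time_s: 23.4
ee_pos: [454.5, -291.6, 216.0]
ee_rot: [180.0, -0.0, 99.5]
force: [1.4, 1.1, -2.3]
gripper_width: 36.0
gripper_force: 50.0
```

Request:
arm_command:
  motion:
    - {"offset": [0.0585, 0.007, 0], "spin": 0.072}
    - {"offset": [0.059, 0.0025, 0], "spin": 0.072}
    - {"offset": [0.009, 0, 0.033], "spin": 0}
    - {"offset": [0, 0, 0], "spin": 0}
    - {"offset": [0, 0, 0], "spin": 0}

```text
time_s: 24.02
ee_pos: [448.9, -166.7, 183.6]
ee_rot: [179.9, 0.0, 91.4]
force: [-0.1, -0.2, -1.8]
gripper_width: 35.6
gripper_force: 50.0
```

```bash
python3 plan.py 449,-165.7,169,91.5;python3 face.py
```

```text
at [ 448.9 -166.7  183.6] [1.7995e+02 4.0000e-02 9.1430e+01] t 24.02 F [-0.1 -0.2 -1.8] w 35.6
[{"offset": [0.001, 0.0001, 0.0146], "spin": -0.0013}]
[ 448.9 -166.7  183.6] [1.7995e+02 4.0000e-02 9.1430e+01] [-0.1 -0.2 -1.8]
y-face -20.15611389634673 77 slope 0.011740425581140069 x-face -16.167869588095467 67
x extent of y face [-17.03616682  -3.86055887  17.19214041] zmin [96.89576328 97.93036156]
```

Request:
arm_command:
  motion:
    - {"offset": [0.001, 0, 0.015], "spin": 0}
    - {"offset": [0, 0, 0.003], "spin": 0}
    - {"offset": [0, 0, 0.003], "spin": 0}
    - {"offset": [0, 0, 0.003], "spin": 0}
    - {"offset": [0, 0, 0], "spin": 0}

```text
time_s: 24.7
ee_pos: [448.3, -165.0, 158.9]
ee_rot: [-180.0, -0.0, 91.5]
force: [0.1, -1.0, -1.8]
gripper_width: 35.6
gripper_force: 50.0
```

Entered. Down to home (TCP 114.7).

Request:
arm_command:
  motion:
    - {"offset": [0, 0, 0.007], "spin": 0}
    - {"offset": [0, 0, 0.007], "spin": 0}
    - {"offset": [0, 0, 0.006], "spin": 0}
    - {"offset": [0, 0, 0.003], "spin": 0}
    - {"offset": [0, 0, 0.003], "spin": 0}

```text
time_s: 25.32
ee_pos: [448.0, -165.0, 133.6]
ee_rot: [-179.9, 0.0, 91.5]
force: [-3.6, 1.3, 15.5]
gripper_width: 36.1
gripper_force: 50.0
```

Request:
arm_command:
  motion:
    - {"offset": [0, 0, 0.003], "spin": 0}
    - {"offset": [0, 0, 0.003], "spin": 0}
    - {"offset": [0, 0, 0.003], "spin": 0}
    - {"offset": [0, 0, 0.003], "spin": 0}
    - {"offset": [0, 0, 0], "spin": 0}

```text
time_s: 25.95
ee_pos: [447.9, -164.9, 120.5]
ee_rot: [-180.0, -0.0, 91.5]
force: [0.3, -1.1, -3.4]
gripper_width: 35.3
gripper_force: 50.0
```

Request:
arm_command:
  motion:
    - {"offset": [0, 0, 0.003], "spin": 0}
    - {"offset": [0, 0, 0.003], "spin": 0}
    - {"offset": [0, 0, 0.003], "spin": 0}
    - {"offset": [0, 0, 0], "spin": 0}

```text
time_s: 26.45
ee_pos: [448.9, -165.0, 114.6]
ee_rot: [179.9, 0.0, 91.5]
force: [-5.1, 1.9, 20.3]
gripper_width: 35.9
gripper_force: 50.0
```

Request:
arm_command:
  motion:
    - {"offset": [0, 0, 0], "spin": 0}
    - {"offset": [0, 0, 0], "spin": 0}
    - {"offset": [0, 0, -0.05], "spin": 0}
    - {"offset": [0, 0, -0.055], "spin": 0}
    - {"offset": [0, 0, 0], "spin": 0}
  jaw: 0.066
  newtons: 20

```text
time_s: 27.08
ee_pos: [451.0, -165.8, 220.8]
ee_rot: [179.5, 0.2, 91.5]
force: [0.5, 0.8, 0.0]
gripper_width: 66.0
gripper_force: 0.0
```

```bash
python3 plan.py 587,-344.7,205,79 587,-344.7,165,79
```

```text
at [ 451.  -165.8  220.8] [179.48   0.19  91.46] t 27.07 F [0.5 0.8 0. ] w 66.0
[{"offset": [-0.0456, 0.0329, 0.0039], "spin": 0.0544}, {"offset": [-0.0437, 0.0353, 0.004], "spin": 0.0544}, {"offset": [-0.0417, 0.0376, 0.0039], "spin": 0.0543}, {"offset": [-0.0397, 0.0398, 0.004], "spin": 0.0544}, {"offset": [0.0, -0.0, 0.04], "spin": -0.0}]
```

Request:
arm_command:
  motion:
    - {"offset": [-0.0455, 0.033, 0.004], "spin": 0.0545}
    - {"offset": [-0.0435, 0.0355, 0.004], "spin": 0.0545}
    - {"offset": [-0.0415, 0.0375, 0.004], "spin": 0.0545}
    - {"offset": [-0.04, 0.04, 0.004], "spin": 0.0545}
    - {"offset": [0, 0, 0.035], "spin": 0}

```text
time_s: 27.7
ee_pos: [587.8, -347.6, 165.0]
ee_rot: [179.7, 0.1, 78.8]
force: [-0.5, 1.2, -0.9]
gripper_width: 65.5
gripper_force: 0.0
```

Request:
arm_command:
  motion:
    - {"offset": [0, 0, 0], "spin": 0}
    - {"offset": [0, 0, 0], "spin": 0}
    - {"offset": [0, 0, 0], "spin": 0}

```text
time_s: 28.08
ee_pos: [585.1, -343.5, 167.6]
ee_rot: [179.9, 0.0, 79.0]
force: [-0.1, 0.5, -0.7]
gripper_width: 66.1
gripper_force: 0.0
```

```bash
python3 plan.py 587,-344.7,145,79 587,-344.7,95,79
```

```text
at [ 585.1 -343.5  167.6] [1.7986e+02 4.0000e-02 7.9010e+01] t 28.07 F [-0.1  0.5 -0.7] w 66.1
[{"offset": [-0.0008, 0.0021, 0.0226], "spin": 0.0001}, {"offset": [-0.0, -0.0, 0.05], "spin": 0.0}]
```

Request:
arm_command:
  motion:
    - {"offset": [-0.001, 0.002, 0.023], "spin": 0}
    - {"offset": [0, 0, 0.05], "spin": 0}
    - {"offset": [0, 0, 0], "spin": 0}

```text
time_s: 28.45
ee_pos: [584.4, -343.4, 90.5]
ee_rot: [-179.6, -0.1, 79.0]
force: [0.3, 0.7, -0.2]
gripper_width: 66.1
gripper_force: 0.0
```

Request:
arm_command:
  motion:
    - {"offset": [0, 0, 0], "spin": 0}
    - {"offset": [0, 0, 0], "spin": 0}
    - {"offset": [0, 0, 0], "spin": 0}
    - {"offset": [0, 0, 0], "spin": 0}
  jaw: 0.03

```text
time_s: 28.95
ee_pos: [587.1, -345.4, 94.4]
ee_rot: [179.9, 0.0, 79.0]
force: [-0.3, 0.1, 4.7]
gripper_width: 36.0
gripper_force: 19.9
```

Request:
arm_command:
  motion:
    - {"offset": [0, 0, 0], "spin": 0}
    - {"offset": [0, 0, 0], "spin": 0}
    - {"offset": [0, 0, 0], "spin": 0.1745}
    - {"offset": [0, 0, 0], "spin": 0.1745}
    - {"offset": [0, 0, 0], "spin": 0.1745}
  jaw: 0.066

```text
time_s: 29.58
ee_pos: [586.3, -344.9, 92.5]
ee_rot: [-179.9, 0.0, 48.7]
force: [-0.2, -0.8, -0.4]
gripper_width: 65.9
gripper_force: 0.0
```

Request:
arm_command:
  motion:
    - {"offset": [0, 0, 0], "spin": 0.1745}
    - {"offset": [0, 0, 0], "spin": 0.1745}
    - {"offset": [0, 0, 0], "spin": 0.1745}
    - {"offset": [0, 0, 0], "spin": 0.1745}
    - {"offset": [0, 0, 0], "spin": 0.1745}

```text
time_s: 30.2
ee_pos: [586.3, -344.9, 92.5]
ee_rot: [-180.0, 0.0, -1.3]
force: [0.3, -0.3, 0.3]
gripper_width: 66.1
gripper_force: 0.0
```

Request:
arm_command:
  motion:
    - {"offset": [0, 0, 0], "spin": 0.1745}
    - {"offset": [0, 0, 0], "spin": 0}
    - {"offset": [0, 0, 0], "spin": 0}
    - {"offset": [0, 0, 0], "spin": 0}
    - {"offset": [0, 0, 0], "spin": 0}
  jaw: 0.03
  newtons: 50

```text
time_s: 30.82
ee_pos: [586.4, -345.0, 92.7]
ee_rot: [-180.0, 0.0, -11.0]
force: [1.4, -0.4, -0.4]
gripper_width: 35.9
gripper_force: 50.0
```

```bash
python3 plan.py 587,-344.7,215,-11 580,-175,215,1.5 578.5,-161.6,182,1.5
```

```text
at [ 586.4 -345.    92.7] [-1.7999e+02  2.0000e-02 -1.0960e+01] t 30.82 F [ 1.4 -0.4 -0.4] w 35.9
[{"offset": [0.0002, -0.0001, -0.0408], "spin": 0.0002}, {"offset": [0.0002, -0.0001, -0.0407], "spin": 0.0002}, {"offset": [0.0002, -0.0002, -0.0408], "spin": 0.0002}, {"offset": [-0.0131, -0.0551, 0.0], "spin": -0.0727}, {"offset": [-0.009, -0.0559, 0.0], "spin": -0.0727}]
[{"offset": [-0.005, -0.0563, 0.0], "spin": -0.0727}, {"offset": [-0.0012, -0.0135, 0.033], "spin": -0.0}]
```

Request:
arm_command:
  motion:
    - {"offset": [0, 0, -0.041], "spin": 0}
    - {"offset": [0, 0, -0.041], "spin": 0}
    - {"offset": [0, 0, -0.041], "spin": 0}
    - {"offset": [-0.013, -0.055, 0], "spin": -0.0727}
    - {"offset": [-0.009, -0.056, 0], "spin": -0.0727}

```text
time_s: 31.45
ee_pos: [581.7, -231.0, 216.0]
ee_rot: [-180.0, -0.0, -2.6]
force: [0.6, 0.5, -2.2]
gripper_width: 35.9
gripper_force: 50.0
```

Request:
arm_command:
  motion:
    - {"offset": [-0.005, -0.0565, 0], "spin": -0.0727}
    - {"offset": [-0.001, -0.0135, 0.033], "spin": 0}
    - {"offset": [0, 0, 0], "spin": 0}
    - {"offset": [0, 0, 0], "spin": 0}
    - {"offset": [0, 0, 0], "spin": 0}

```text
time_s: 32.08
ee_pos: [579.0, -163.0, 184.0]
ee_rot: [180.0, -0.1, 1.4]
force: [-0.4, -0.8, -2.2]
gripper_width: 35.5
gripper_force: 50.0
```

```bash
python3 plan.py 578.5,-161.6,169,1.5
```

```text
at [ 579. -163.  184.] [ 1.7995e+02 -1.2000e-01  1.4200e+00] t 32.08 F [-0.4 -0.8 -2.2] w 35.5
[{"offset": [-0.0005, -0.0014, 0.015], "spin": -0.0015}]
```

Request:
arm_command:
  motion:
    - {"offset": [-0.0005, -0.0015, 0.015], "spin": -0.0015}
    - {"offset": [0, 0, 0.003], "spin": 0}
    - {"offset": [0, 0, 0.003], "spin": 0}
    - {"offset": [0, 0, 0.003], "spin": 0}
    - {"offset": [0, 0, 0], "spin": 0}

```text
time_s: 32.7
ee_pos: [578.5, -161.6, 159.6]
ee_rot: [179.8, -0.1, 1.6]
force: [0.5, -4.7, 1.0]
gripper_width: 35.7
gripper_force: 50.0
```

Request:
arm_command:
  motion:
    - {"offset": [0, 0.001, 0], "spin": 0}
    - {"offset": [0, 0, 0.002], "spin": 0}
    - {"offset": [0, 0, 0], "spin": 0}

```text
time_s: 33.08
ee_pos: [577.9, -161.8, 156.8]
ee_rot: [179.9, -0.0, 1.6]
force: [1.1, -5.8, -0.9]
gripper_width: 35.8
gripper_force: 50.0
```

Request:
arm_command:
  motion:
    - {"offset": [0, 0.001, 0], "spin": 0}
    - {"offset": [0, 0.0005, 0], "spin": 0}
    - {"offset": [0, 0, 0], "spin": 0}

```text
time_s: 33.45
ee_pos: [577.5, -162.1, 156.6]
ee_rot: [-179.9, 0.0, 1.6]
force: [1.0, -2.0, -1.6]
gripper_width: 35.7
gripper_force: 50.0
```

Better; push down.

Request:
arm_command:
  motion:
    - {"offset": [0, 0, 0.007], "spin": 0}
    - {"offset": [0, 0, 0.007], "spin": 0}
    - {"offset": [0, 0, 0.005], "spin": 0}
    - {"offset": [0, 0, 0], "spin": 0}

```text
time_s: 33.95
ee_pos: [577.2, -162.3, 137.1]
ee_rot: [-179.9, 0.1, 1.6]
force: [-0.7, -0.1, -1.8]
gripper_width: 35.9
gripper_force: 50.0
```

Request:
arm_command:
  motion:
    - {"offset": [0, 0, 0.003], "spin": 0}
    - {"offset": [0, 0, 0.003], "spin": 0}
    - {"offset": [0, 0, 0.003], "spin": 0}
    - {"offset": [0, 0, 0.003], "spin": 0}
    - {"offset": [0, 0, 0.003], "spin": 0}

```text
time_s: 34.58
ee_pos: [577.0, -162.9, 124.2]
ee_rot: [180.0, 0.0, 1.6]
force: [-3.1, -0.4, 2.9]
gripper_width: 35.6
gripper_force: 50.0
```

Request:
arm_command:
  motion:
    - {"offset": [0, 0, 0.003], "spin": 0}
    - {"offset": [0, 0, 0.003], "spin": 0}
    - {"offset": [0, 0, 0.003], "spin": 0}
    - {"offset": [0, 0, 0], "spin": 0}

```text
time_s: 35.08
ee_pos: [578.1, -162.6, 114.7]
ee_rot: [-180.0, -0.0, 1.6]
force: [-2.7, 0.6, 5.0]
gripper_width: 35.9
gripper_force: 50.0
```

Request:
arm_command:
  motion:
    - {"offset": [0, 0, 0.0015], "spin": 0}
    - {"offset": [0, 0, 0.0015], "spin": 0}
    - {"offset": [0, 0, 0], "spin": 0}

```text
time_s: 35.45
ee_pos: [578.1, -162.6, 114.6]
ee_rot: [180.0, -0.1, 1.6]
force: [-5.5, 1.4, 21.0]
gripper_width: 36.0
gripper_force: 50.0
```

Request:
arm_command:
  motion:
    - {"offset": [0, 0, 0], "spin": 0}
    - {"offset": [0, 0, 0], "spin": 0}
    - {"offset": [0, 0, -0.05], "spin": 0}
    - {"offset": [0, 0, -0.06], "spin": 0}
    - {"offset": [0, 0, 0], "spin": 0}
  jaw: 0.066

```text
time_s: 36.08
ee_pos: [580.7, -163.6, 225.9]
ee_rot: [179.8, -0.6, 1.6]
force: [0.0, -0.2, -0.9]
gripper_width: 65.8
gripper_force: 0.0
```

```bash
python3 - <<'E'
from h import *
L=dict(l1=(443.5,23.7,152,32),l2=(448.5,-165,152,32),l3=(578.2,-162.5,152,32),go=(407,351,80,30),nogo=(505.5,368,48,32),f1=(437,154,36,40),f2=(500,236,36,40),f3=(552,162,36,40))
for c in("top","side"):
    p,D=snap(c); W=cloud(c,D)
    for k,(x,y,h,r) in L.items(): print(c,k,fit(W,(x,y),h,r))
    if c=="side":
        cv2.imwrite("pics/f.png",cv2.resize(p[150:350,220:440],(660,600),interpolation=cv2.INTER_CUBIC))
        cv2.imwrite("pics/g.png",cv2.resize(p[200:270,240:320],(800,700),interpolation=cv2.INTER_CUBIC)[:600])
E
python3 plan.py
```

```text
top l1 [443.8, 25.6, 151.9, 35.2, 34.7, 0.5, 443.3, 27.0, 60.0]
top l2 None
top l3 [566.8, -176.6, 150.3, 8.2, 17.0, -38.2, 564.8, -174.8, 8.0]
top go [406.5, 351.3, 80.0, 27.9, 28.0, 9.6, 406.4, 351.5, 94.0]
top nogo [504.9, 368.8, 47.4, 33.3, 32.6, 10.6, 504.1, 368.2, 115.0]
top f1 [455.9, 175.9, 35.5, 28.0, 42.1, 23.0, 454.5, 173.3, 112.0]
top f2 [497.7, 232.7, 36.1, 50.1, 51.3, 5.8, 499.4, 236.7, 208.0]
top f3 [551.6, 163.3, 36.6, 43.3, 44.2, -3.3, 551.9, 163.6, 199.0]
side l1 [445.3, 22.0, 152.2, 39.2, 38.6, 3.5, 445.8, 20.4, 99.0]
side l2 [449.9, -167.1, 151.8, 37.6, 37.9, 0.9, 449.6, -168.5, 110.0]
side l3 [578.7, -162.1, 151.3, 40.4, 37.9, 0.4, 578.7, -164.2, 97.0]
side go None
side nogo None
side f1 [456.2, 171.8, 36.8, 29.9, 44.3, 21.2, 456.8, 168.5, 122.0]
side f2 [502.1, 231.9, 36.5, 44.4, 46.4, 6.7, 501.3, 231.6, 185.0]
side f3 [552.6, 158.7, 36.6, 48.3, 44.4, -2.3, 551.7, 157.8, 187.0]
at [ 577.8 -162.7  220.8] [-1.80e+02 -2.00e-02  1.58e+00] t 36.17 F [-0.9  0.4 -1.3] w 66.0
```

View pics/f.png

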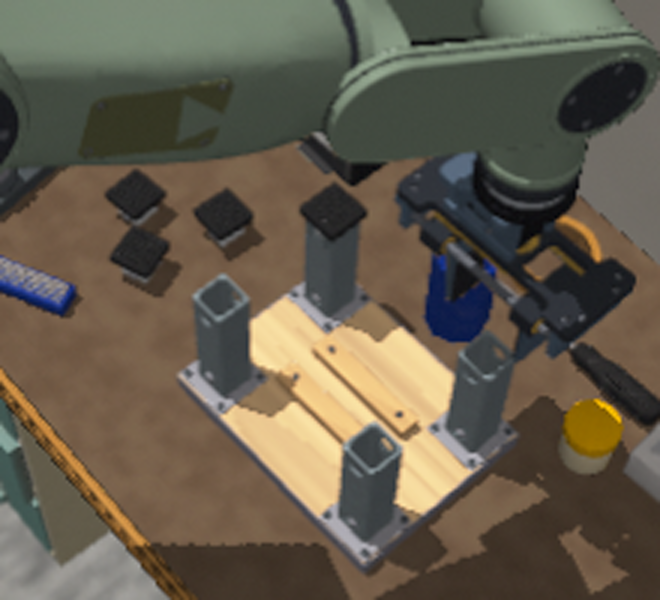

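View pics/g.png

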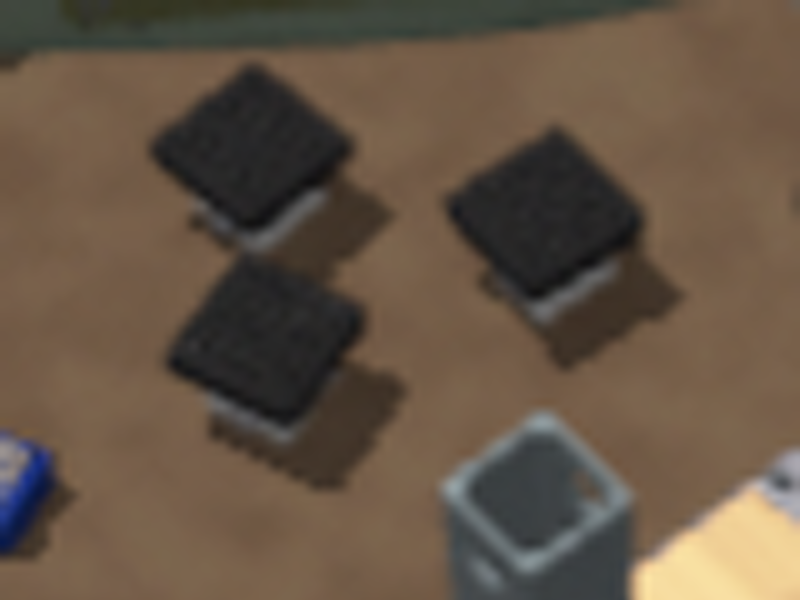

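Legs all stand home (tops 152). One foot was knocked to about (460,180); feet in crop g at (250,150), (550,210), (270,340). I need the nib sides.

```bash
python3 - <<'E'
from h import *
p,D=snap("side"); s0=cv2.imread("pics/side0.png")
W=cloud("side",D)
for k,(x,y) in dict(f1=(460,182),f2=(500,236),f3=(552,162)).items(): print(k,fit(W,(x,y),36,42))
Wt=cloud("top",snap("top")[1]); print(fit(Wt,(460,182),36,42),fit(Wt,(500,236),36,38))
cr=[]
for im,q in((p,(460,180,10)),(p,(500,234,10)),(p,(552,161,10)),(s0,(437,154,10))):
    u,v=map(int,proj("side",q)); cr.append(im[v-16:v+17,u-20:u+20])
g=np.hstack(cr).astype(float)/255; g=(np.clip(g,0,1)**0.6*255).astype(np.uint8)
cv2.imwrite("pics/i.png",cv2.resize(g,None,fx=5,fy=5,interpolation=cv2.INTER_CUBIC))
E
```

```text
f1 [469.2, 181.0, 36.8, 59.1, 52.9, 21.5, 464.3, 175.0, 215.0]
f2 [501.2, 234.1, 36.3, 44.9, 47.6, 7.0, 500.9, 231.2, 185.0]
f3 [553.8, 158.6, 36.2, 46.0, 44.7, -2.0, 552.4, 157.9, 188.0]
[468.2, 184.6, 35.6, 56.8, 48.9, 22.2, 463.4, 180.4, 208.0] [500.4, 237.1, 36.1, 43.5, 43.8, 6.8, 499.9, 236.8, 207.0]
```

View pics/i.png

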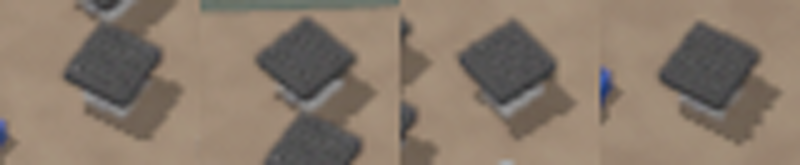

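```bash
python3 plan.py 552.7,161.8,225,-0.5 552.7,161.8,120,-0.5
```

```text
at [ 576.9 -162.5  219. ] [-179.93    0.19    1.58] t 36.27 F [ 0.2 -0.4  0.4] w 66.2
[{"offset": [-0.0026, -0.0541, -0.001], "spin": 0.006}, {"offset": [-0.0029, -0.0541, -0.001], "spin": 0.006}, {"offset": [-0.0032, -0.0541, -0.001], "spin": 0.0061}, {"offset": [-0.0035, -0.0541, -0.001], "spin": 0.006}, {"offset": [-0.0038, -0.0541, -0.001], "spin": 0.0061}]
[{"offset": [-0.0042, -0.054, -0.001], "spin": 0.006}, {"offset": [0.0, -0.0, 0.0525], "spin": 0.0}, {"offset": [0.0, -0.0, 0.0525], "spin": 0.0}]
```

Request:
arm_command:
  motion:
    - {"offset": [-0.0025, -0.054, -0.001], "spin": 0.006}
    - {"offset": [-0.003, -0.054, -0.001], "spin": 0.006}
    - {"offset": [-0.003, -0.054, -0.001], "spin": 0.006}
    - {"offset": [-0.0035, -0.054, -0.001], "spin": 0.006}
    - {"offset": [-0.004, -0.054, -0.001], "spin": 0.006}
  jaw: 0.076

```text
time_s: 36.9
ee_pos: [556.5, 108.6, 224.0]
ee_rot: [180.0, 0.2, -0.2]
force: [1.9, 0.1, -0.1]
gripper_width: 75.5
gripper_force: 0.0
```

Request:
arm_command:
  motion:
    - {"offset": [-0.004, -0.054, -0.001], "spin": 0.006}
    - {"offset": [0, 0, 0.05], "spin": 0}
    - {"offset": [0, 0, 0.05], "spin": 0}
    - {"offset": [0, 0, 0], "spin": 0}
    - {"offset": [0, 0, 0], "spin": 0}

```text
time_s: 37.52
ee_pos: [554.6, 161.1, 127.7]
ee_rot: [-180.0, -0.1, -0.5]
force: [-0.7, 0.2, 0.2]
gripper_width: 76.0
gripper_force: 0.0
```

```bash
python3 plan.py 552.7,161.8,78,-0.5 552.7,161.8,28,-0.5; python3 - <<'E'
from h import *
W=cloud("side",snap("side")[1]); print([fit(W,q,36,31) for q in ((461,179),(500,235))])
E
```

```text
at [554.6 161.1 127.7] [-1.7998e+02 -6.0000e-02 -5.0000e-01] t 37.52 F [-0.7  0.2  0.2] w 76.0
[{"offset": [-0.0019, -0.0007, 0.0497], "spin": -0.0001}, {"offset": [0.0, 0.0, 0.05], "spin": 0.0}]
[[463.7, 174.8, 36.9, 47.3, 44.1, 20.1, 463.7, 174.0, 195.0], [501.8, 233.0, 36.4, 46.7, 45.5, 3.9, 501.2, 232.2, 185.0]]
```

Request:
arm_command:
  motion:
    - {"offset": [-0.002, -0.0005, 0.05], "spin": 0}
    - {"offset": [0, 0, 0.048], "spin": 0}
    - {"offset": [0, 0, 0], "spin": 0}
    - {"offset": [0, 0, 0], "spin": 0}
  newtons: 10

```text
time_s: 38.08
ee_pos: [553.9, 162.0, 31.5]
ee_rot: [-179.9, -0.3, -0.5]
force: [0.6, 0.4, -0.3]
gripper_width: 76.3
gripper_force: 0.0
```

Request:
arm_command:
  motion:
    - {"offset": [0, 0, 0], "spin": 0}
    - {"offset": [0, 0, 0], "spin": 0}
    - {"offset": [0, 0, 0], "spin": 0}
    - {"offset": [0, 0, 0], "spin": 0}
  jaw: 0.035

```text
time_s: 38.58
ee_pos: [552.0, 161.5, 29.4]
ee_rot: [-180.0, -0.0, -0.5]
force: [-0.3, -0.4, 3.0]
gripper_width: 44.4
gripper_force: 10.0
```

Request:
arm_command:
  motion:
    - {"offset": [0, 0, 0], "spin": 0}
    - {"offset": [0, 0, 0], "spin": 0}
    - {"offset": [0, 0, 0], "spin": -0.1745}
    - {"offset": [0, 0, 0], "spin": -0.1745}
    - {"offset": [0, 0, 0], "spin": -0.1745}
  jaw: 0.076

```text
time_s: 39.2
ee_pos: [551.6, 161.5, 28.7]
ee_rot: [-180.0, 0.0, 29.8]
force: [-0.1, 0.4, -0.0]
gripper_width: 76.0
gripper_force: 0.0
```

Request:
arm_command:
  motion:
    - {"offset": [0, 0, 0], "spin": -0.1745}
    - {"offset": [0, 0, 0], "spin": -0.1745}
    - {"offset": [0, 0, 0], "spin": -0.1745}
    - {"offset": [0, 0, 0], "spin": -0.1745}
    - {"offset": [0, 0, 0], "spin": -0.1745}

```text
time_s: 39.83
ee_pos: [551.6, 161.5, 28.7]
ee_rot: [-180.0, 0.0, 79.8]
force: [0.0, -0.5, 0.1]
gripper_width: 76.0
gripper_force: 0.0
```

Request:
arm_command:
  motion:
    - {"offset": [0, 0, 0], "spin": -0.1745}
    - {"offset": [0, 0, 0], "spin": 0}
    - {"offset": [0, 0, 0], "spin": 0}
    - {"offset": [0, 0, 0], "spin": 0}
    - {"offset": [0, 0, 0], "spin": 0}
  jaw: 0.035
  newtons: 40

```text
time_s: 40.45
ee_pos: [551.8, 161.6, 28.9]
ee_rot: [180.0, -0.0, 89.5]
force: [0.1, 0.6, -0.1]
gripper_width: 43.4
gripper_force: 40.0
```

```bash
python3 plan.py 552.7,161.8,240,89.5 500,40,330,89.5
```

```text
at [551.8 161.6  28.9] [ 1.7999e+02 -1.0000e-02  8.9460e+01] t 40.45 F [ 0.1  0.6 -0.1] w 43.4
[{"offset": [0.0001, 0.0002, -0.0528], "spin": -0.0002}, {"offset": [0.0001, 0.0002, -0.0528], "spin": -0.0002}, {"offset": [0.0, 0.0002, -0.0527], "spin": -0.0002}, {"offset": [0.0001, 0.0003, -0.0528], "spin": -0.0002}, {"offset": [-0.0408, -0.0172, -0.03], "spin": 0.0}]
[{"offset": [-0.0408, -0.0172, -0.03], "spin": 0.0}, {"offset": [-0.0407, -0.0173, -0.03], "spin": 0.0}]
```

Request:
arm_command:
  motion:
    - {"offset": [0, 0, -0.053], "spin": 0}
    - {"offset": [0, 0, -0.053], "spin": 0}
    - {"offset": [0, 0, -0.053], "spin": 0}
    - {"offset": [0, 0, -0.053], "spin": 0}
    - {"offset": [-0.03, -0.023, -0.045], "spin": 0}

```text
time_s: 41.08
ee_pos: [529.2, 132.5, 287.6]
ee_rot: [179.9, -0.0, 89.6]
force: [-0.1, -0.8, -1.1]
gripper_width: 43.7
gripper_force: 40.0
```

Request:
arm_command:
  motion:
    - {"offset": [-0.03, -0.023, -0.045], "spin": 0}
    - {"offset": [-0.03, -0.022, -0.045], "spin": 0}
    - {"offset": [-0.03, -0.022, -0.045], "spin": 0}
    - {"offset": [0, 0, 0], "spin": 0}
    - {"offset": [0, 0, 0], "spin": 0}

```text
time_s: 41.7
ee_pos: [460.4, 42.5, 419.9]
ee_rot: [-179.9, -0.0, 89.5]
force: [0.5, 0.6, -2.4]
gripper_width: 43.8
gripper_force: 40.0
```

```bash
cat > foot.py <<'E'
import sys
from h import *
s=env.state(); p,D=snap("side"); e=np.array(s["ee_pos"])-[0,0,20]
u,v=map(int,proj("side",e)); print(s["ee_pos"],s["ee_rot"],u,v)
c=p[max(v-22,0):v+30,u-30:u+30].astype(float)/255
cv2.imwrite(sys.argv[1],cv2.resize((c**0.55*255).astype(np.uint8),None,fx=10,fy=10,interpolation=cv2.INTER_CUBIC))
E
python3 foot.py pics/j.png
```

```text
[460.40283088  42.45809256 419.89466465] [-1.79916589e+02 -2.24896945e-02  8.94687881e+01] 289 176
```

View pics/j.png

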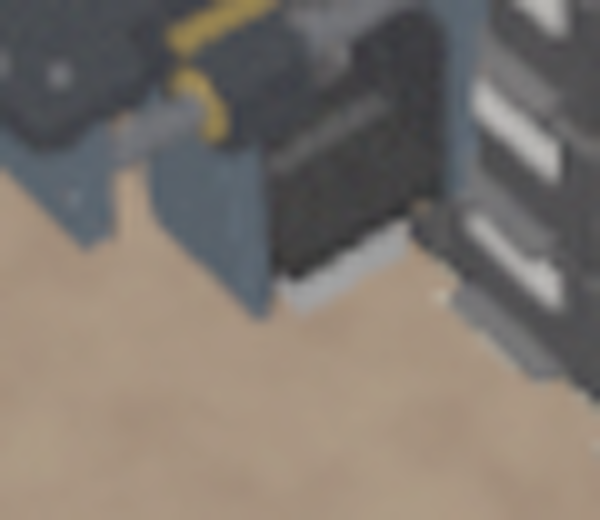

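Visible -y stub face (345,275) has no nib; turn to show the +y face.

Request:
arm_command:
  motion:
    - {"offset": [0, 0, 0], "spin": -0.1745}
    - {"offset": [0, 0, 0], "spin": -0.1745}
    - {"offset": [0, 0, 0], "spin": -0.1745}
    - {"offset": [0, 0, 0], "spin": -0.1745}
    - {"offset": [0, 0, 0], "spin": -0.1745}

```text
time_s: 42.38
ee_pos: [460.8, 43.1, 418.6]
ee_rot: [-179.8, -0.2, 139.9]
force: [0.7, -0.1, -1.2]
gripper_width: 43.6
gripper_force: 40.0
```

Request:
arm_command:
  motion:
    - {"offset": [0, 0, 0], "spin": -0.1745}
    - {"offset": [0, 0, 0], "spin": -0.1745}
    - {"offset": [0, 0, 0], "spin": -0.1745}
    - {"offset": [0, 0, 0], "spin": -0.1745}
    - {"offset": [0, 0, 0], "spin": -0.1745}

```text
time_s: 43.0
ee_pos: [460.7, 43.1, 418.6]
ee_rot: [180.0, -0.3, -170.1]
force: [1.2, -0.1, -1.6]
gripper_width: 43.4
gripper_force: 40.0
```

Request:
arm_command:
  motion:
    - {"offset": [0, 0, 0], "spin": -0.1745}
    - {"offset": [0, 0, 0], "spin": -0.1745}
    - {"offset": [0, 0, 0], "spin": 0}
    - {"offset": [0, 0, 0], "spin": 0}

```text
time_s: 43.5
ee_pos: [460.7, 42.7, 419.8]
ee_rot: [179.9, -0.1, -150.6]
force: [-0.4, 0.1, -1.4]
gripper_width: 43.6
gripper_force: 40.0
```

```bash
python3 foot.py pics/k.png
```

```text
[460.72007774  42.68474409 419.82066824] [ 1.79935267e+02 -1.14419505e-01 -1.50630450e+02] 289 176
```

View pics/k.png

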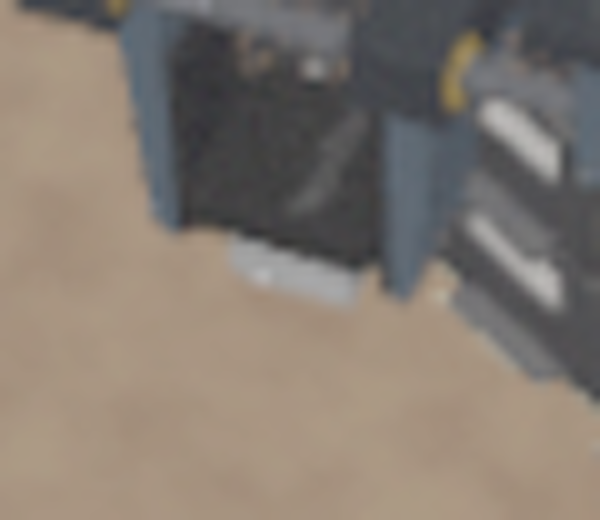

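A bright spot at (265,275) on this face might be the nib; average some frames to confirm.

```bash
python3 - <<'E'
from h import *
A=np.mean([snap("side")[0].astype(float) for _ in range(8)],0)
c=A[172:190,275:300]
c=np.clip((c-30)/(c.max()-30),0,1)
cv2.imwrite("pics/l.png",cv2.resize((c*255).astype(np.uint8),None,fx=24,fy=24,interpolation=cv2.INTER_CUBIC))
print(c.mean(2).shape); print((A[176:186,278:296].mean(2)).astype(int))
j=env.pinpoint("side","nib_1"); print([(np.round(r["location"],1).tolist(),round(r["score"],2)) for r in j])
E
```

```text
(18, 25)
[[ 43  52  29  19  19  20  21  21  22  22  22  23  24  23  23  23  22  22]
 [ 84  87  80  75  60  32  27  19  20  21  20  21  23  23  23  24  23  22]
 [ 96  96  97  99  98  93  88  68  51  30  20  19  19  21  21  22  23  22]
 [ 95  97  99 102 108 111 110 104  99  93  80  62  32  19  19  20  20  20]
 [ 95  97  99 102 107 111 113 114 113 113 110 105  99  89  65  33  25  33]
 [ 95  97  99  99  98  99 106 111 113 115 115 116 117 114 106  96  82  80]
 [ 95  97  97  96  93  92  94  97 100 106 114 118 117 117 117 113 100  96]
 [ 95  96  95  95  94  91  89  88  89  93  98 103 108 113 118 113 101  96]
 [ 95  94  94  95  94  92  90  88  88  88  89  91  95  98 100  98  97  95]
 [ 95  94  94  95  95  94  92  90  91  90  90  90  89  89  89  91  94  94]]Traceback (most recent call last):
  File "<stdin>", line 7, in <module>
ValueError: it knows: black_driver, foot, gauge, go_foot, hex_keys, leg, nogo_top, riser, screw_pot, spigot, tape
```

View pics/l.png

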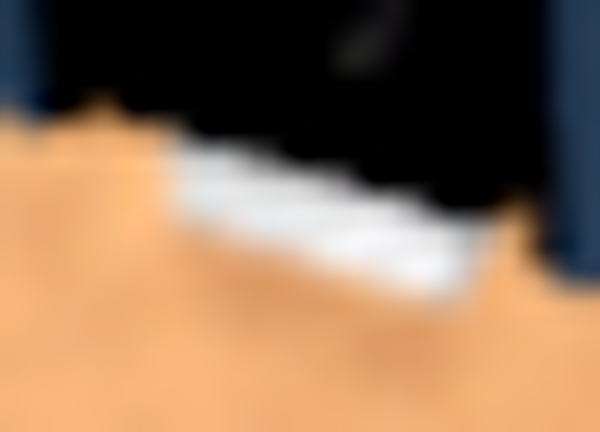

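The averaged view shows a clean face: neither y face has a nib, so this foot's nib lies along the closing axis (matches the dark bump on its -x side in crop g).

```bash
python3 plan.py 443.6,23.7,215,91.5
```

```text
at [460.6  42.3 421. ] [ 1.8000e+02  1.0000e-02 -1.5054e+02] t 43.95 F [ 0.6 -0.8 -2. ] w 43.3
[{"offset": [0.002, -0.0006, 0.0172], "spin": 0.1716}, {"offset": [0.0019, -0.001, 0.0172], "spin": 0.1716}, {"offset": [0.0017, -0.0013, 0.0172], "spin": 0.1716}, {"offset": [0.0014, -0.0015, 0.0172], "spin": 0.1715}, {"offset": [0.0011, -0.0018, 0.0172], "spin": 0.1716}]
[{"offset": [0.0008, -0.0019, 0.0171], "spin": 0.1715}, {"offset": [0.0005, -0.002, 0.0172], "spin": 0.1716}, {"offset": [0.0001, -0.0021, 0.0171], "spin": 0.1715}, {"offset": [-0.0003, -0.0021, 0.0172], "spin": 0.1716}, {"offset": [-0.0006, -0.002, 0.0171], "spin": 0.1715}]
[{"offset": [-0.0009, -0.0019, 0.0172], "spin": 0.1716}, {"offset": [-0.0013, -0.0017, 0.0171], "spin": 0.1715}]
```

Request:
arm_command:
  motion:
    - {"offset": [0.002, -0.0005, 0.017], "spin": 0.1715}
    - {"offset": [0.002, -0.001, 0.017], "spin": 0.1715}
    - {"offset": [0.0015, -0.0015, 0.017], "spin": 0.1715}
    - {"offset": [0.0015, -0.0015, 0.017], "spin": 0.1715}
    - {"offset": [0.001, -0.002, 0.017], "spin": 0.1715}

```text
time_s: 44.58
ee_pos: [453.5, 34.1, 335.5]
ee_rot: [180.0, 0.0, 160.0]
force: [0.1, 0.8, -1.1]
gripper_width: 43.6
gripper_force: 40.0
```

Request:
arm_command:
  motion:
    - {"offset": [0.001, -0.002, 0.017], "spin": 0.1715}
    - {"offset": [0.0005, -0.002, 0.017], "spin": 0.1715}
    - {"offset": [0, -0.002, 0.017], "spin": 0.1715}
    - {"offset": [0, -0.002, 0.017], "spin": 0.1715}
    - {"offset": [-0.0005, -0.002, 0.017], "spin": 0.1715}

```text
time_s: 45.2
ee_pos: [446.3, 26.8, 250.5]
ee_rot: [180.0, 0.0, 110.9]
force: [-0.2, 0.0, -1.4]
gripper_width: 44.0
gripper_force: 40.0
```

Request:
arm_command:
  motion:
    - {"offset": [-0.001, -0.002, 0.017], "spin": 0.1715}
    - {"offset": [-0.001, -0.0015, 0.017], "spin": 0.1715}
    - {"offset": [0, 0, 0.015], "spin": 0}
    - {"offset": [0, 0, 0], "spin": 0}
    - {"offset": [0, 0, 0], "spin": 0}

```text
time_s: 45.82
ee_pos: [444.0, 24.0, 202.6]
ee_rot: [179.9, -0.0, 91.6]
force: [-0.6, -1.1, -0.9]
gripper_width: 43.5
gripper_force: 40.0
```

```bash
python3 plan.py 443.6,23.7,184,91.5
```

```text
at [444.   24.  202.6] [179.92  -0.    91.56] t 45.83 F [-0.6 -1.1 -0.9] w 43.5
[{"offset": [-0.0002, -0.0004, 0.0186], "spin": 0.001}]
```

Request:
arm_command:
  motion:
    - {"offset": [0, -0.0005, 0.018], "spin": 0}
    - {"offset": [0, 0, 0.003], "spin": 0}
    - {"offset": [0, 0, 0.003], "spin": 0}
    - {"offset": [0, 0, 0.002], "spin": 0}
    - {"offset": [0, 0, 0], "spin": 0}

```text
time_s: 46.45
ee_pos: [443.3, 23.9, 176.2]
ee_rot: [180.0, -0.0, 91.6]
force: [-0.1, -0.6, -1.0]
gripper_width: 43.8
gripper_force: 40.0
```

Request:
arm_command:
  motion:
    - {"offset": [0, 0, 0.003], "spin": 0}
    - {"offset": [0, 0, 0.003], "spin": 0}
    - {"offset": [0, 0, 0.003], "spin": 0}
    - {"offset": [0, 0, 0.003], "spin": 0}
    - {"offset": [0, 0, 0], "spin": 0}

```text
time_s: 47.08
ee_pos: [443.1, 24.0, 163.8]
ee_rot: [180.0, -0.0, 91.6]
force: [0.9, -0.5, 1.0]
gripper_width: 43.8
gripper_force: 40.0
```

Request:
arm_command:
  motion:
    - {"offset": [0, 0, 0.003], "spin": 0}
    - {"offset": [0, 0, 0.003], "spin": 0}
    - {"offset": [0, 0, 0.003], "spin": 0}
    - {"offset": [0, 0, 0.001], "spin": 0}
    - {"offset": [0, 0, 0], "spin": 0}

```text
time_s: 47.7
ee_pos: [443.2, 23.8, 156.8]
ee_rot: [179.9, 0.0, 91.6]
force: [-6.3, -1.4, 23.2]
gripper_width: 43.7
gripper_force: 40.0
```

Request:
arm_command:
  motion:
    - {"offset": [0, 0, 0], "spin": 0}
    - {"offset": [0, 0, 0], "spin": 0}
    - {"offset": [0, 0, -0.04], "spin": 0}
    - {"offset": [0, 0, -0.03], "spin": 0}
    - {"offset": [0, 0, 0], "spin": 0}
  jaw: 0.06

```text
time_s: 48.32
ee_pos: [444.2, 24.0, 225.4]
ee_rot: [179.8, -0.0, 91.6]
force: [0.7, 0.6, 0.4]
gripper_width: 59.6
gripper_force: 0.0
```

```bash
python3 plan.py 501,235.6,190,96.5 501,235.6,100,96.5; python3 - <<'E'
from h import *
for c in("side","top"):
    W=cloud(c,snap(c)[1]); print(c,[fit(W,q,36,31) for q in ((463,176.5),(501,235))],fit(W,(443.5,23.7),164,40))
E
```

```text
at [444.2  24.  225.4] [ 1.7977e+02 -1.0000e-02  9.1560e+01] t 48.33 F [0.7 0.6 0.4] w 59.6
[{"offset": [0.0525, 0.0156, 0.0088], "spin": -0.0216}, {"offset": [0.0521, 0.0168, 0.0089], "spin": -0.0216}, {"offset": [0.0518, 0.0179, 0.0088], "spin": -0.0215}, {"offset": [0.0514, 0.0189, 0.0089], "spin": -0.0216}, {"offset": [-0.0, 0.0, 0.045], "spin": 0.0}]
[{"offset": [-0.0, 0.0, 0.045], "spin": 0.0}]
side [[446.3, 171.1, 35.5, 14.2, 47.1, 2.8, 447.1, 173.7, 51.0], [511.1, 249.2, 36.7, 23.1, 12.7, 8.9, 509.7, 249.7, 24.0]] [443.4, 22.0, 165.0, 46.3, 46.0, -0.2, 442.9, 19.4, 258.0]
top [[462.5, 179.8, 36.0, 43.8, 43.9, 22.4, 462.8, 179.7, 213.0], [500.7, 236.8, 36.1, 43.5, 43.8, 6.8, 500.2, 236.6, 208.0]] None
```

Request:
arm_command:
  motion:
    - {"offset": [0.0525, 0.0155, 0.009], "spin": -0.0215}
    - {"offset": [0.052, 0.017, 0.009], "spin": -0.0215}
    - {"offset": [0.052, 0.018, 0.009], "spin": -0.0215}
    - {"offset": [0.0515, 0.019, 0.009], "spin": -0.0215}
    - {"offset": [0, 0, 0.045], "spin": 0}

```text
time_s: 49.05
ee_pos: [501.9, 239.8, 142.2]
ee_rot: [179.8, -0.1, 96.7]
force: [-0.6, 0.2, -1.1]
gripper_width: 59.9
gripper_force: 0.0
```

Request:
arm_command:
  motion:
    - {"offset": [0, 0, 0.045], "spin": 0}
    - {"offset": [0, 0, 0], "spin": 0}
    - {"offset": [0, 0, 0], "spin": 0}
    - {"offset": [0, 0, 0], "spin": 0}

```text
time_s: 49.55
ee_pos: [501.3, 236.1, 99.8]
ee_rot: [179.8, -0.1, 96.5]
force: [0.3, -0.4, -0.4]
gripper_width: 59.7
gripper_force: 0.0
```

```bash
python3 plan.py 501,235.6,68,96.5 501,235.6,28,96.5
```

```text
at [501.3 236.1  99.8] [ 1.798e+02 -7.000e-02  9.646e+01] t 49.55 F [ 0.3 -0.4 -0.4] w 59.7
[{"offset": [-0.0005, -0.0003, 0.0318], "spin": -0.0007}, {"offset": [0.0, -0.0, 0.04], "spin": 0.0}]
```

Request:
arm_command:
  motion:
    - {"offset": [-0.0005, 0, 0.032], "spin": 0}
    - {"offset": [0, 0, 0.039], "spin": 0}
    - {"offset": [0, 0, 0], "spin": 0}
    - {"offset": [0, 0, 0], "spin": 0}

```text
time_s: 50.05
ee_pos: [501.5, 235.8, 28.8]
ee_rot: [179.8, -0.1, 96.5]
force: [0.3, 0.7, 0.6]
gripper_width: 60.2
gripper_force: 0.0
```

Request:
arm_command:
  motion:
    - {"offset": [0, 0, 0], "spin": 0}
    - {"offset": [0, 0, 0], "spin": 0}
    - {"offset": [0, 0, 0], "spin": 0}
    - {"offset": [0, 0, 0], "spin": 0}
  jaw: 0.035
  newtons: 40

```text
time_s: 50.55
ee_pos: [500.9, 235.7, 28.3]
ee_rot: [179.9, -0.0, 96.5]
force: [-0.6, -0.5, 6.8]
gripper_width: 43.6
gripper_force: 40.0
```

```bash
python3 plan.py 500,234,260,96.5 470,0,400,91.5
```

```text
at [500.9 235.7  28.3] [ 1.7987e+02 -4.0000e-02  9.6490e+01] t 50.55 F [-0.6 -0.5  6.8] w 43.6
[{"offset": [-0.0004, -0.0003, -0.0579], "spin": -0.0}, {"offset": [-0.0004, -0.0003, -0.0579], "spin": -0.0001}, {"offset": [-0.0004, -0.0002, -0.058], "spin": -0.0}, {"offset": [-0.0003, -0.0003, -0.0579], "spin": -0.0001}, {"offset": [-0.0458, -0.0113, -0.028], "spin": 0.0175}]
[{"offset": [-0.046, -0.0104, -0.028], "spin": 0.0174}, {"offset": [-0.0462, -0.0097, -0.028], "spin": 0.0175}, {"offset": [-0.0464, -0.0088, -0.028], "spin": 0.0174}, {"offset": [-0.0465, -0.008, -0.028], "spin": 0.0175}]
```

Request:
arm_command:
  motion:
    - {"offset": [0, 0, -0.058], "spin": 0}
    - {"offset": [0, 0, -0.058], "spin": 0}
    - {"offset": [0, 0, -0.058], "spin": 0}
    - {"offset": [0, 0, -0.058], "spin": 0}
    - {"offset": [-0.046, -0.011, -0.028], "spin": 0.0175}

```text
time_s: 51.18
ee_pos: [495.6, 189.9, 290.3]
ee_rot: [179.7, -0.1, 95.7]
force: [0.8, -0.7, -1.8]
gripper_width: 43.0
gripper_force: 40.0
```

Request:
arm_command:
  motion:
    - {"offset": [-0.046, -0.0105, -0.028], "spin": 0.0175}
    - {"offset": [-0.046, -0.01, -0.028], "spin": 0.0175}
    - {"offset": [-0.0465, -0.009, -0.028], "spin": 0.0175}
    - {"offset": [0, 0, 0], "spin": 0}
    - {"offset": [0, 0, 0], "spin": 0}

```text
time_s: 51.8
ee_pos: [475.4, 48.2, 370.3]
ee_rot: [-179.9, -0.0, 92.5]
force: [-0.6, -0.8, -1.8]
gripper_width: 44.0
gripper_force: 40.0
```

```bash
cat > nib.py <<'E'
import sys
from h import *
s=env.state(); u,v=map(int,proj("side",np.array(s["ee_pos"])-[0,0,25]))
A=np.mean([snap("side")[0].astype(float) for _ in range(6)],0)[v-12:v+14,u-16:u+16]
A=np.clip((A-20)/110,0,1)*255
print(s["ee_pos"],s["ee_rot"],s["time_s"]); cv2.imwrite(sys.argv[1],cv2.resize(A.astype(np.uint8),None,fx=12,fy=12,interpolation=cv2.INTER_CUBIC))
E
python3 nib.py pics/n1.png
```

```text
[475.41114578  48.22705896 370.29879329] [-1.79939742e+02 -4.66413353e-02  9.24580728e+01] 51.8
```

Request:
arm_command:
  motion:
    - {"offset": [0, 0, 0], "spin": -0.1745}
    - {"offset": [0, 0, 0], "spin": -0.1745}
    - {"offset": [0, 0, 0], "spin": -0.1745}
    - {"offset": [0, 0, 0], "spin": -0.1745}
    - {"offset": [0, 0, 0], "spin": -0.1745}

```text
time_s: 52.72
ee_pos: [475.8, 48.4, 370.6]
ee_rot: [-180.0, -0.0, 142.8]
force: [0.2, -0.1, -1.3]
gripper_width: 43.7
gripper_force: 40.0
```

Request:
arm_command:
  motion:
    - {"offset": [0, 0, 0], "spin": -0.1745}
    - {"offset": [0, 0, 0], "spin": -0.1745}
    - {"offset": [0, 0, 0], "spin": -0.1745}
    - {"offset": [0, 0, 0], "spin": -0.1745}
    - {"offset": [0, 0, 0], "spin": -0.1745}

```text
time_s: 53.35
ee_pos: [475.8, 48.4, 370.6]
ee_rot: [180.0, -0.0, -167.2]
force: [0.1, -0.6, -1.4]
gripper_width: 43.3
gripper_force: 40.0
```

Request:
arm_command:
  motion:
    - {"offset": [0, 0, 0], "spin": -0.1745}
    - {"offset": [0, 0, 0], "spin": -0.1745}
    - {"offset": [0, 0, 0], "spin": 0}

```text
time_s: 53.72
ee_pos: [475.8, 48.3, 370.7]
ee_rot: [180.0, -0.0, -147.6]
force: [0.2, 0.0, -1.6]
gripper_width: 43.5
gripper_force: 40.0
```

```bash
python3 nib.py pics/n2.png; python3 -c "
import cv2,numpy as np
cv2.imwrite('pics/n.png',np.hstack([cv2.imread('pics/n1.png'),cv2.imread('pics/n2.png')]))"; python3 plan.py 578.2,-150,260,91.5 578.2,-162.5,215,91.5
```

```text
[475.76875164  48.33119176 370.65017132] [ 1.79977746e+02 -2.44528865e-02 -1.47621215e+02] 53.725
at [475.8  48.  370.9] [ 179.99   -0.   -147.6 ] t 54.02 F [-0.2  0.1 -2. ] w 43.9
[{"offset": [0.0016, -0.0185, 0.0092], "spin": 0.1758}, {"offset": [-0.0016, -0.0185, 0.0092], "spin": 0.1758}, {"offset": [-0.0048, -0.0179, 0.0092], "spin": 0.1759}, {"offset": [-0.0079, -0.0168, 0.0093], "spin": 0.1758}, {"offset": [-0.0107, -0.0152, 0.0092], "spin": 0.1759}]
[{"offset": [-0.0132, -0.0131, 0.0093], "spin": 0.1758}, {"offset": [-0.0153, -0.0105, 0.0092], "spin": 0.1759}, {"offset": [-0.0169, -0.0077, 0.0093], "spin": 0.1758}, {"offset": [-0.018, -0.0046, 0.0092], "spin": 0.1759}, {"offset": [-0.0185, -0.0014, 0.0093], "spin": 0.1758}]
[{"offset": [-0.0185, 0.0018, 0.0092], "spin": 0.1759}, {"offset": [-0.0179, 0.0051, 0.0093], "spin": 0.1758}, {"offset": [-0.0125, -0.0003, 0.045], "spin": 0.0}]
```

View pics/n.png

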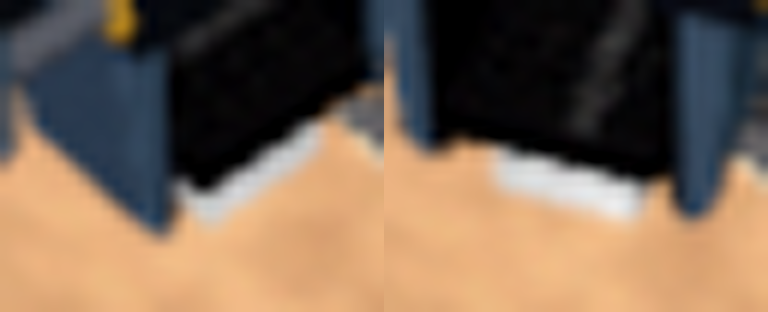

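Both y faces clean: nib along the closing axis. On to spigot 3's leg.

Request:
arm_command:
  motion:
    - {"offset": [0.0015, -0.0185, 0.009], "spin": 0.176}
    - {"offset": [-0.0015, -0.0185, 0.009], "spin": 0.176}
    - {"offset": [-0.005, -0.018, 0.009], "spin": 0.176}
    - {"offset": [-0.008, -0.017, 0.009], "spin": 0.176}
    - {"offset": [-0.0105, -0.015, 0.009], "spin": 0.176}

```text
time_s: 54.65
ee_pos: [518.9, -35.1, 325.6]
ee_rot: [180.0, -0.0, 161.6]
force: [0.2, 0.3, -0.9]
gripper_width: 43.9
gripper_force: 40.0
```

Request:
arm_command:
  motion:
    - {"offset": [-0.013, -0.013, 0.009], "spin": 0.176}
    - {"offset": [-0.0155, -0.0105, 0.009], "spin": 0.176}
    - {"offset": [-0.017, -0.0075, 0.009], "spin": 0.176}
    - {"offset": [-0.018, -0.0045, 0.009], "spin": 0.176}
    - {"offset": [-0.0185, -0.0015, 0.009], "spin": 0.176}

```text
time_s: 55.28
ee_pos: [561.8, -117.4, 280.6]
ee_rot: [180.0, -0.0, 111.2]
force: [0.7, -0.9, -2.1]
gripper_width: 44.1
gripper_force: 40.0
```

Request:
arm_command:
  motion:
    - {"offset": [-0.0185, 0.002, 0.009], "spin": 0.176}
    - {"offset": [-0.018, 0.005, 0.009], "spin": 0.176}
    - {"offset": [-0.0125, 0, 0.05], "spin": 0}
    - {"offset": [0, 0, 0], "spin": 0}
    - {"offset": [0, 0, 0], "spin": 0}

```text
time_s: 55.9
ee_pos: [579.7, -162.2, 214.3]
ee_rot: [179.9, 0.0, 91.4]
force: [0.4, 0.3, -1.5]
gripper_width: 44.1
gripper_force: 40.0
```

Request:
arm_command:
  motion:
    - {"offset": [0, 0, 0], "spin": 0}
    - {"offset": [0, 0, 0], "spin": 0}

```text
time_s: 56.15
ee_pos: [579.6, -162.1, 214.5]
ee_rot: [179.8, 0.0, 91.5]
force: [-0.7, -0.7, -2.1]
gripper_width: 43.9
gripper_force: 40.0
```

```bash
python3 plan.py 578.2,-162.5,184,91.5
```

```text
at [ 579.6 -162.1  214.5] [1.7985e+02 4.0000e-02 9.1470e+01] t 56.15 F [-0.7 -0.7 -2.1] w 43.9
[{"offset": [-0.0003, -0.0014, 0.0305], "spin": -0.0005}]
```

Request:
arm_command:
  motion:
    - {"offset": [-0.0005, -0.0015, 0.031], "spin": 0}
    - {"offset": [0, 0, 0.003], "spin": 0}
    - {"offset": [0, 0, 0.003], "spin": 0}
    - {"offset": [0, 0, 0.002], "spin": 0}
    - {"offset": [0, 0, 0], "spin": 0}

```text
time_s: 56.78
ee_pos: [577.9, -163.0, 174.6]
ee_rot: [179.9, 0.0, 91.4]
force: [0.7, -0.0, -0.1]
gripper_width: 43.8
gripper_force: 40.0
```

Inside by 5.7 mm without force. Press (home TCP 156.3).

Request:
arm_command:
  motion:
    - {"offset": [0, 0, 0.003], "spin": 0}
    - {"offset": [0, 0, 0.003], "spin": 0}
    - {"offset": [0, 0, 0.003], "spin": 0}
    - {"offset": [0, 0, 0.003], "spin": 0}
    - {"offset": [0, 0, 0], "spin": 0}

```text
time_s: 57.4
ee_pos: [577.2, -162.9, 161.4]
ee_rot: [-180.0, -0.0, 91.4]
force: [1.1, -0.2, -3.3]
gripper_width: 43.7
gripper_force: 40.0
```

Request:
arm_command:
  motion:
    - {"offset": [0, 0, 0.003], "spin": 0}
    - {"offset": [0, 0, 0.003], "spin": 0}
    - {"offset": [0, 0, 0.003], "spin": 0}
    - {"offset": [0, 0, 0], "spin": 0}

```text
time_s: 57.9
ee_pos: [578.2, -163.0, 156.3]
ee_rot: [179.8, 0.0, 91.4]
force: [-2.9, 0.3, 14.7]
gripper_width: 43.8
gripper_force: 40.0
```

Request:
arm_command:
  motion:
    - {"offset": [0, 0, 0.001], "spin": 0}
    - {"offset": [0, 0, 0], "spin": 0}

```text
time_s: 58.15
ee_pos: [578.4, -163.0, 156.3]
ee_rot: [179.8, 0.1, 91.4]
force: [-3.9, 2.0, 18.5]
gripper_width: 43.6
gripper_force: 40.0
```

Request:
arm_command:
  motion:
    - {"offset": [0, 0, 0], "spin": 0}
    - {"offset": [0, 0, 0], "spin": 0}
    - {"offset": [0, 0, -0.04], "spin": 0}
    - {"offset": [0, 0, -0.04], "spin": 0}
    - {"offset": [0, 0, 0], "spin": 0}
  jaw: 0.076
  newtons: 10

```text
time_s: 58.78
ee_pos: [579.1, -163.5, 234.8]
ee_rot: [179.7, 0.1, 91.4]
force: [-0.1, 0.0, 0.6]
gripper_width: 75.9
gripper_force: 0.0
```

```bash
python3 plan.py 463.2,178,215,111 463.2,178,100,111; python3 - <<'E'
from h import *
for c in("side","top"):
    W=cloud(c,snap(c)[1]); print(c,fit(W,(463,178),36,34),fit(W,(578,-162.5),164,40),fit(W,(443.5,23.7),164,40))
E
```

```text
at [ 579.1 -163.5  234.8] [1.7967e+02 1.1000e-01 9.1440e+01] t 58.77 F [-0.1  0.   0.6] w 75.9
[{"offset": [0.0492, -0.0153, 0.0028], "spin": -0.0488}, {"offset": [0.0499, -0.0129, 0.0028], "spin": -0.0488}, {"offset": [0.0504, -0.0105, 0.0028], "spin": -0.0487}, {"offset": [0.0509, -0.008, 0.0028], "spin": -0.0488}, {"offset": [0.0512, -0.0055, 0.0029], "spin": -0.0487}]
[{"offset": [0.0514, -0.003, 0.0028], "spin": -0.0488}, {"offset": [0.0516, -0.0005, 0.0029], "spin": -0.0487}, {"offset": [-0.0, 0.0, 0.0575], "spin": -0.0}, {"offset": [-0.0, 0.0, 0.0575], "spin": -0.0}]
side [464.4, 175.6, 37.1, 46.1, 46.1, 20.5, 463.7, 173.7, 203.0] [577.2, -165.4, 164.3, 41.8, 43.5, -0.7, 576.0, -168.7, 225.0] [443.3, 21.1, 165.1, 44.0, 44.3, 1.8, 442.6, 20.3, 274.0]
top [463.0, 179.7, 35.9, 43.8, 44.1, 21.0, 462.8, 179.6, 201.0] None [442.0, 27.1, 163.7, 42.6, 42.4, 0.5, 441.9, 26.6, 260.0]
```

Request:
arm_command:
  motion:
    - {"offset": [0.049, -0.0155, 0.002], "spin": -0.049}
    - {"offset": [0.05, -0.013, 0.002], "spin": -0.049}
    - {"offset": [0.0505, -0.0105, 0.002], "spin": -0.049}
    - {"offset": [0.051, -0.008, 0.002], "spin": -0.049}
    - {"offset": [0.051, -0.0055, 0.002], "spin": -0.049}

```text
time_s: 59.5
ee_pos: [492.5, 82.1, 219.9]
ee_rot: [-179.8, -0.0, 105.6]
force: [0.7, 0.1, 0.5]
gripper_width: 76.2
gripper_force: 0.0
```

Request:
arm_command:
  motion:
    - {"offset": [0.0515, -0.003, 0.002], "spin": -0.049}
    - {"offset": [0.0515, -0.0005, 0.002], "spin": -0.049}
    - {"offset": [0, 0, 0.055], "spin": 0}
    - {"offset": [0, 0, 0.055], "spin": 0}
    - {"offset": [0, 0, 0], "spin": 0}

```text
time_s: 60.12
ee_pos: [456.7, 177.0, 103.4]
ee_rot: [-179.3, -0.0, 111.1]
force: [0.3, -0.5, -0.0]
gripper_width: 76.3
gripper_force: 0.0
```

Request:
arm_command:
  motion:
    - {"offset": [0, 0, 0], "spin": 0}
    - {"offset": [0, 0, 0], "spin": 0}

```text
time_s: 60.38
ee_pos: [462.6, 178.7, 109.9]
ee_rot: [179.8, 0.0, 111.1]
force: [-0.5, -0.5, 0.3]
gripper_width: 76.0
gripper_force: 0.0
```

```bash
python3 plan.py 463.4,178,70,111 463.4,178,28,111
```

```text
at [462.6 178.7 109.9] [179.76   0.   111.07] t 60.38 F [-0.5 -0.5  0.3] w 76.0
[{"offset": [-0.001, 0.0005, 0.0399], "spin": 0.0012}, {"offset": [0.0, 0.0, 0.042], "spin": 0.0}]
```

Request:
arm_command:
  motion:
    - {"offset": [-0.001, 0.0005, 0.04], "spin": 0}
    - {"offset": [0, 0, 0.041], "spin": 0}
    - {"offset": [0, 0, 0], "spin": 0}
    - {"offset": [0, 0, 0], "spin": 0}

```text
time_s: 60.88
ee_pos: [463.4, 178.1, 28.8]
ee_rot: [179.8, -0.0, 111.1]
force: [-0.3, -0.3, 0.3]
gripper_width: 76.3
gripper_force: 0.0
```

Request:
arm_command:
  motion:
    - {"offset": [0, 0, 0], "spin": 0}
    - {"offset": [0, 0, 0], "spin": 0}
    - {"offset": [0, 0, 0], "spin": 0}
    - {"offset": [0, 0, 0], "spin": 0}
  jaw: 0.035

```text
time_s: 61.38
ee_pos: [462.1, 177.7, 27.4]
ee_rot: [179.9, -0.0, 111.1]
force: [0.9, -1.2, 2.9]
gripper_width: 44.2
gripper_force: 10.0
```

Request:
arm_command:
  motion:
    - {"offset": [0, 0, 0], "spin": 0}
    - {"offset": [0, 0, 0], "spin": 0}
    - {"offset": [0, 0, 0], "spin": 0.1745}
    - {"offset": [0, 0, 0], "spin": 0.1745}
    - {"offset": [0, 0, 0], "spin": 0.1745}
  jaw: 0.076

```text
time_s: 62.0
ee_pos: [461.7, 177.6, 26.8]
ee_rot: [-180.0, 0.0, 80.8]
force: [0.3, -0.3, 0.3]
gripper_width: 76.1
gripper_force: 0.0
```

Request:
arm_command:
  motion:
    - {"offset": [0, 0, 0], "spin": 0.1745}
    - {"offset": [0, 0, 0], "spin": 0.1745}
    - {"offset": [0, 0, 0], "spin": 0.1745}
    - {"offset": [0, 0, 0], "spin": 0.1745}
    - {"offset": [0, 0, 0], "spin": 0.1745}

```text
time_s: 62.62
ee_pos: [461.7, 177.6, 26.8]
ee_rot: [-180.0, 0.0, 30.8]
force: [0.0, -0.2, 0.2]
gripper_width: 75.9
gripper_force: 0.0
```

Request:
arm_command:
  motion:
    - {"offset": [0, 0, 0], "spin": 0.1745}
    - {"offset": [0, 0, 0], "spin": 0}
    - {"offset": [0, 0, 0], "spin": 0}
    - {"offset": [0, 0, 0], "spin": 0}
    - {"offset": [0, 0, 0], "spin": 0}
  jaw: 0.035
  newtons: 40

```text
time_s: 63.25
ee_pos: [461.8, 177.6, 26.9]
ee_rot: [180.0, 0.0, 21.2]
force: [-0.0, -0.5, 0.5]
gripper_width: 43.8
gripper_force: 40.0
```

Request:
arm_command:
  motion:
    - {"offset": [0, 0, -0.058], "spin": 0}
    - {"offset": [0, 0, -0.058], "spin": 0}
    - {"offset": [0, 0, -0.058], "spin": 0}
    - {"offset": [0, 0, -0.058], "spin": 0}
    - {"offset": [0, 0.04, -0.03], "spin": 0}

```text
time_s: 63.88
ee_pos: [476.7, 141.6, 292.3]
ee_rot: [-180.0, -0.3, 21.4]
force: [0.6, -0.6, -1.9]
gripper_width: 43.8
gripper_force: 40.0
```

Request:
arm_command:
  motion:
    - {"offset": [0, 0.04, -0.03], "spin": 0}
    - {"offset": [0, 0.04, -0.03], "spin": 0}
    - {"offset": [0, 0.04, -0.03], "spin": 0}
    - {"offset": [0, 0, 0], "spin": 0}
    - {"offset": [0, 0, 0], "spin": 0}

```text
time_s: 64.5
ee_pos: [518.8, 28.7, 377.9]
ee_rot: [-179.9, 0.1, 21.1]
force: [0.5, -0.5, -1.7]
gripper_width: 43.7
gripper_force: 40.0
```

```bash
python3 nib.py pics/n1.png
```

```text
[518.84938526  28.65018223 377.925324  ] [-1.79916933e+02  1.02691314e-01  2.11157372e+01] 64.5
```

View pics/n1.png

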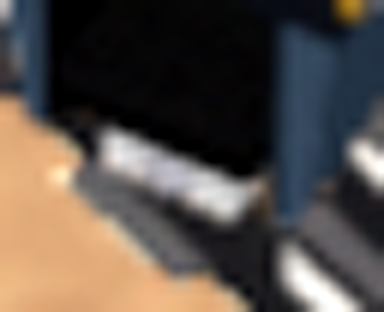

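```bash
python3 - <<'E'
from h import *
s=env.state(); u,v=map(int,proj("side",np.array(s["ee_pos"])-[0,0,25]))
A=np.mean([snap("side")[0].astype(float) for _ in range(4)],0)[v-3:v+8,u-10:u+8]
print(A.mean(2).astype(int)); print((A[...,0]-A[...,2]).astype(int))
E
```

```text
[[ 27  29  29  20  20  21  22  22  22  22  22  23  22  22  22  21  24  39]
 [ 30  32  51  61  34  19  20  20  21  23  23  23  23  22  22  22  25  39]
 [ 30  30  69 101  96  83  59  28  18  19  21  21  23  22  22  21  24  39]
 [ 71  30  73 111 113 106  95  83  61  31  20  19  21  21  22  21  23  39]
 [ 86  51  61  93 112 108  97  99  98  88  64  34  18  20  19  20  26  39]
 [ 71  62  60  64  70  78  91  95 102 102  99  97  85  59  31  49  57  40]
 [ 72  63  63  60  51  46  63  80  91  94 104 112 110  99  87  78  51  40]
 [ 87  73  64  64  60  51  41  49  55  62  89 112 114 109  88  57  40  40]
 [ 95  86  69  64  63  61  53  41  32  35  51  67  88  97  59  33  37  44]
 [ 96  95  96  89  63  63  62  54  39  32  33  32  48  57  37  32  33  45]
 [ 96  97 100 102  88  63  64  62  54  39  33  33  33  32  32  33  31  38]]
[[  0  -3  -6   0   1   0   0   0   0   0   0   0   0   0   0   1   2  11]
 [  0  -1  -5  -5   0   0  -1   0   0   0   0   0   0   0   0   1   3  11]
 [  1   0  -4  -5   0   0   0   0   0   1   0   0   0   1   0   0   2  11]
 [-14   0  -6  -6   0   0   1   1   1   0   0   0   0   0   0   0   3  11]
 [-29   2  -4  -7  -3   0   1   2   3   1   0   0   0   0   0   0   3  12]
 [-12   1   0  -2  -2  -2  -3   3   3   2   1   0   0   0   0  -3  -3  12]
 [ -5   0   0   1   1  -2  -5  -2   3   2   0   0   0   0  -3  -7  -1  12]
 [-27  -5   0   0   1   0  -1  -2   2  -1  -5  -3   0   0  -1  -3   2  12]
 [-41 -27  -5  -1   0   0   0   0   1  -1  -3  -3  -4  -7  -2   1   1   9]
 [-45 -41 -30 -13   0   0  -1   0   0   0   1   0  -2  -4   0   1   1   4]
 [-45 -45 -42 -30 -12   0   0   0   0   0   1   0   0   0   1   1   0   1]]
```

The centre of this face is darker and bluish (nib) between bright sides, so this foot's x lies along the tool's x: place at yaw 1.5 on spigot 2's leg.

```bash
python3 plan.py 448.5,-162,240,1.5 448.5,-165,200,1.5
```

```text
at [519.4  28.6 378.9] [-1.7999e+02  1.0000e-02  2.1140e+01] t 65.0 F [ 0.4 -0.3 -2.1] w 43.8
[{"offset": [-0.027, 0.0304, 0.0278], "spin": 0.0686}, {"offset": [-0.0248, 0.0322, 0.0278], "spin": 0.0686}, {"offset": [-0.0226, 0.0339, 0.0278], "spin": 0.0685}, {"offset": [-0.0202, 0.0353, 0.0277], "spin": 0.0686}, {"offset": [-0.0177, 0.0366, 0.0278], "spin": 0.0685}]
[{"offset": [-0.0, 0.003, 0.04], "spin": 0.0}]
```

Request:
arm_command:
  motion:
    - {"offset": [-0.027, 0.0305, 0.028], "spin": 0.0685}
    - {"offset": [-0.025, 0.032, 0.028], "spin": 0.0685}
    - {"offset": [-0.0225, 0.034, 0.028], "spin": 0.0685}
    - {"offset": [-0.02, 0.0355, 0.028], "spin": 0.0685}
    - {"offset": [-0.0175, 0.0365, 0.028], "spin": 0.0685}

```text
time_s: 65.62
ee_pos: [448.3, -163.4, 238.3]
ee_rot: [180.0, -0.1, 1.4]
force: [0.7, -0.2, -1.3]
gripper_width: 43.8
gripper_force: 40.0
```

Request:
arm_command:
  motion:
    - {"offset": [0, 0.003, 0.04], "spin": 0}
    - {"offset": [0, 0, 0], "spin": 0}
    - {"offset": [0, 0, 0], "spin": 0}
    - {"offset": [0, 0, 0], "spin": 0}
    - {"offset": [0, 0, 0], "spin": 0}

```text
time_s: 66.25
ee_pos: [449.6, -165.1, 200.1]
ee_rot: [180.0, -0.1, 1.5]
force: [-0.2, 0.6, -0.7]
gripper_width: 43.9
gripper_force: 40.0
```

```bash
python3 plan.py 448.5,-165,182,1.5
```

```text
at [ 449.6 -165.1  200.1] [ 1.7995e+02 -1.3000e-01  1.5400e+00] t 66.25 F [-0.2  0.6 -0.7] w 43.9
[{"offset": [-0.0011, -0.0002, 0.0181], "spin": 0.0007}]
```

Request:
arm_command:
  motion:
    - {"offset": [-0.001, 0, 0.018], "spin": 0}
    - {"offset": [0, 0, 0.003], "spin": 0}
    - {"offset": [0, 0, 0.003], "spin": 0}
    - {"offset": [0, 0, 0.002], "spin": 0}
    - {"offset": [0, 0, 0], "spin": 0}

```text
time_s: 66.88
ee_pos: [448.1, -165.4, 173.2]
ee_rot: [180.0, -0.0, 1.5]
force: [-0.3, 0.3, -0.7]
gripper_width: 43.5
gripper_force: 40.0
```

Request:
arm_command:
  motion:
    - {"offset": [0, 0, 0.003], "spin": 0}
    - {"offset": [0, 0, 0.003], "spin": 0}
    - {"offset": [0, 0, 0.003], "spin": 0}
    - {"offset": [0, 0, 0.003], "spin": 0}
    - {"offset": [0, 0, 0], "spin": 0}

```text
time_s: 67.5
ee_pos: [447.7, -165.2, 160.5]
ee_rot: [-180.0, 0.0, 1.5]
force: [0.1, 1.0, -4.3]
gripper_width: 43.7
gripper_force: 40.0
```

Request:
arm_command:
  motion:
    - {"offset": [0, 0, 0.003], "spin": 0}
    - {"offset": [0, 0, 0.003], "spin": 0}
    - {"offset": [0, 0, 0.003], "spin": 0}
    - {"offset": [0, 0, 0.0005], "spin": 0}
    - {"offset": [0, 0, 0], "spin": 0}

```text
time_s: 68.12
ee_pos: [448.4, -165.4, 154.8]
ee_rot: [180.0, -0.1, 1.5]
force: [-5.7, 2.0, 21.3]
gripper_width: 43.3
gripper_force: 40.0
```

Request:
arm_command:
  motion:
    - {"offset": [0, 0, 0], "spin": 0}
    - {"offset": [0, 0, 0], "spin": 0}
    - {"offset": [0, 0, -0.04], "spin": 0}
    - {"offset": [0, 0, -0.055], "spin": 0}
    - {"offset": [0, 0, -0.055], "spin": 0}
  jaw: 0.07

```text
time_s: 68.75
ee_pos: [447.5, -165.2, 302.3]
ee_rot: [-180.0, 0.1, 1.5]
force: [-0.1, -1.6, -0.6]
gripper_width: 70.0
gripper_force: 0.0
```

Request:
arm_command:
  motion:
    - {"offset": [-0.01, -0.06, 0], "spin": 0}
    - {"offset": [-0.01, -0.06, 0], "spin": 0}
    - {"offset": [-0.01, -0.06, 0], "spin": 0}
    - {"offset": [-0.01, -0.06, 0], "spin": 0}
    - {"offset": [-0.01, -0.06, 0], "spin": 0}

```text
time_s: 69.38
ee_pos: [389.4, 135.0, 301.0]
ee_rot: [180.0, 0.0, 1.5]
force: [1.0, 0.9, 0.3]
gripper_width: 69.9
gripper_force: 0.0
```

Request:
arm_command:
  motion:
    - {"offset": [-0.01, -0.06, 0], "spin": 0}
    - {"offset": [-0.01, -0.06, 0], "spin": 0}
    - {"offset": [0, 0, 0], "spin": 0}
    - {"offset": [0, 0, 0], "spin": 0}

```text
time_s: 69.88
ee_pos: [366.8, 252.3, 300.8]
ee_rot: [179.9, 0.1, 1.5]
force: [-0.3, -0.2, 0.0]
gripper_width: 70.3
gripper_force: 0.0
```

```bash
python3 - <<'E'
from h import *
for c in("side","top"):
    p,D=snap(c);W=cloud(c,D); print(c,[fit(W,q,164,40) for q in ((443.5,23.7),(448.5,-165),(578,-162.5),(573.5,27))])
    if c=="side": cv2.imwrite("pics/z.png",cv2.resize(p[210:340,260:430],(784,600),interpolation=cv2.INTER_CUBIC))
E
```

```text
side [[444.1, 21.3, 164.6, 46.1, 44.3, 3.5, 442.3, 20.4, 268.0], [449.2, -166.8, 164.9, 46.4, 44.8, 0.2, 448.0, -167.9, 322.0], [576.8, -163.9, 164.9, 45.7, 44.0, 0.5, 576.1, -165.7, 278.0], [574.2, 24.7, 164.9, 45.8, 46.1, 5.3, 572.6, 23.5, 249.0]]
top [[441.9, 27.2, 163.6, 42.7, 42.4, 0.5, 441.9, 26.1, 258.0], [446.4, -164.1, 164.1, 42.6, 46.2, 0.2, 447.3, -163.5, 267.0], [576.7, -162.0, 163.8, 46.0, 44.4, -0.8, 577.0, -161.6, 273.0], [572.1, 29.5, 163.5, 44.0, 40.0, 0.6, 572.6, 29.6, 256.0]]
```

View pics/z.png

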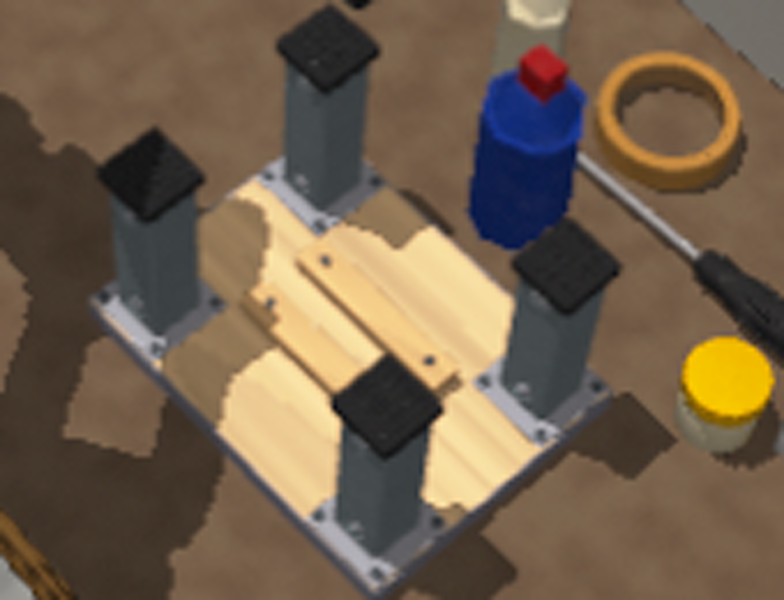

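All four legs carry feet at 164 mm, and small buttons show at the lower holes ((140,300), (515,375), (355,515)).

```bash
python3 -c "
from workcell import env
print(env.job_done())"
```

```text
the job is handed in; nothing more can be done
None
```

The job is handed in (verdict not shown): one leg passed the go plug and the no-go plug refused it, then all three legs and feet were pressed home (tops 164 mm, like the fitted one); button and nib snaps could only be judged from force and camera views.

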